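Copy the deflector fence angle with a locking bevel

TASK

The green fence on the sloping tube-feed deck is set right; bring the blue fence to the same angle with the bevel. Lay the bevel's stock along the ledge under the green fence and slide it home to the steel stop, so that the fence swings the loose blade flush to itself, and tighten the orange knob there by turning it clockwise as far as it goes; then carry the locked bevel to the blue fence and slide it home along the ledge to that fence's stop, so that the blade swings the blue fence up to the same angle. Leave the bevel lying there, locked and flush, and do not shift the green fence, the tube rack, the wash bottle or the tip box.

Things in the scene. Friction and masses are not known exactly. Their poses are not given: they have to be found in the camera images.
- deck: White tube-feed deck fixed on the bench, 525 mm wide (y -245 to 280), sloping at 25 deg, low edge away from the robot (yaw about pi): in this frame up-slope is (cos25,0,sin25), outward normal (-sin25,0,cos25). Origin on the bench, 62 mm straight below the swivel line (along y, through both fence pivots). Face ends 34 mm down-slope of that line; a low tube trough starts 152 mm up-slope.
- ledge (a point): On the top edge of the ledge, an aluminium strip along the deck's y, 9 mm high out of the deck, 12 mm thick. The bevel's stock lies against its upper face, 14.5 mm down-slope of the swivel line.
- mount_set: Fixed mount of the green fence; origin at its pivot, on the sloping face and the swivel line, yaw as the deck. Its dark steel end stop, 26 mm high out of the deck, 20 mm wide, has its face toward -y 14.5 mm to the +y side of the pivot: a bevel whose pivot is over this origin touches it. The two mounts stand about 285 mm apart along y and change places from run to run.
- mount_free: Fixed mount of the blue fence, made just like mount_set. Origin at its pivot, on the sloping face.
- fence_set: Green deflector fence, tightly clamped. Origin at its pivot; x along the fence, z the deck's normal, y the side away from the ledge. Its wall runs from x = 6 to 126 mm, 6 mm thick, 22 mm high; the working face, on the ledge side, is at y = +15 mm. x is 53 to 69 deg from the deck's -y, counter-clockwise seen from above.
- fence_free: Blue deflector fence, same shape and axes as the green one, on a stiff friction pivot: it stays where put, turns at about 0.18 N m (1.7 N at the end of the bevel's blade). Starts lower than the green one, 24 to 36 deg from the deck's -y.
- fence_set_end (a point): Outer end of the green fence's working face, mid-height (x = 126, y = 15, z = 11 mm in its body).
- fence_free_end (a point): Outer end of the blue fence's working face, mid-height.
- bevel: Bevel, 0.25-0.42 kg, loose on the bench at -y of the deck. Black stock 28 mm wide (y), 32 mm high, from x = -14 (round aluminium nose, radius 14) to x = 130 mm. Origin: on the pivot axis at the underside; x along the stock, z up. The blade leaves on the +y side: on the deck the stock points to the deck's -y, its -y side on the ledge, the blade up-slope. Home: origin within 8 mm of the mount's.
- stock_mid (a point): Middle of the stock's top face, 75 mm from the pivot, 32 mm above the underside; grip here across the 28 mm width. The upper 20 mm of the stock is clear above both the blade and the ledge.
- blade (a joint): Angle of the blade from the stock (from the bevel's +x, counter-clockwise seen from above), rad. Starts 1.35 to 1.65, wider than the green fence's angle. Loose it turns at about 0.05 N m; with the knob tight it holds more than 0.5 N m.
- blade_tip (a point): Centre of the free end of the steel blade, 105 mm from the pivot; this frame's x runs along the blade. The blade is 30 mm wide (edges 15 mm either side of this line), 3.6 mm thick, 8 to 12 mm above the bevel's underside, round-nosed (radius 15 mm) at the pivot.
- lock (a joint): Turn of the orange lock knob, rad: 0 to 0.15 (loose) at the start, 1.3 fully tight at its end stop. Grows as the knob is turned clockwise seen from above it; takes 0.12 rising to about 0.25 N m; stays where left. Tight means above 1.1.
- lock_knob (a point): Centre of the orange fluted lock knob, 30 mm in diameter, 24 mm high, on the pivot axis: it spans 36 to 60 mm above the bevel's underside, this point at 48 mm.
- tube_rack: Black tube rack 75 x 150 mm with capped tubes up to 103 mm high, loose, at +y of the deck. Leave it alone. Origin: centre of its underside.
- wash_bottle: White wash bottle, 64 mm in diameter, 172 mm high, loose, at +y of the deck. Leave it alone. Origin: centre of its underside.
- tip_box: Blue pipette-tip box 80 x 115 mm with a raised clear lid, about 92 mm high, loose, at -y of the deck, beyond the bevel. Leave it alone. Origin: centre of its underside.
Things that resemble listed ones, but are neither listed nor needed, are in the scene too. What is shaped like the bevel but purple or yellow is not meant.

How it is judged:
By the outcome, as a careful person would: the job done as asked, in the order asked, and still so for the second after the job is handed in, with the robot touching nothing.
It also fails if it takes over 72 s, if anything falls off the work surface, if the arm or the gripper's body presses on something with over 40 N, if the wrist force passes 120 N, or if a joint passes its speed limit or range.

ROBOT

A 7-joint arm with a two-finger parallel gripper is mounted at the origin on the work surface. World frame = base frame: x ahead of the robot, y to its left, z up, the work surface at z = 0. Lengths are in m, angles in degrees, forces in N, time in s.
With the tool pointing down it reaches from about 0.425 to 0.875 m from the base axis. Payload 4.7 kg.
Tool frame: the origin (TCP) lies between the finger pads; the fingertips stand 25 mm ahead of it and the grasp point (between the pads) lies 6 mm ahead of it (env.tip_reach is the distance from the TCP to the fingertips, in m); z points along the fingers, y is the direction in which the jaws open and shut (so a half turn about z gives the same grasp; the last joint's range is limited). The gripper opens to 87 mm and grips with 3 to 60 N. Pads are 19 mm wide; open, the fingers measure 117 mm over their backs; the gripper's body (75 mm by 190 mm) begins 51 mm behind the grasp point.
Start: joints at [67.328, 18.392, -4.016, 83.108, 1.295, 78.541, -3.26], TCP at [0.259, -0.596, 0.248] pointing down, gripper open.
Joint ranges: [-163.93, 163.93], [-17.29, 119.83], [-79.2, 71.16], [3.27, 140.29], [-89.18, 269.18], [5.43, 117.66], [-154.24, 154.24]. Speed limits (degrees/s): [147.25, 147.25, 180, 180, 180, 180, 180].

INTERFACE

Orientations are given as [roll, pitch, yaw] about the fixed x, y, z axes, in that order (R = Rz(yaw) Ry(pitch) Rx(roll)).
In Python, from cell import env, viewer, job gives the robot as it stands.
- The arm moves only by the tool move_arm, never from a script. Its argument "steps" is a list of rows, each a list of 7 numbers: the finger opening in cm, from 0 to 8.7, then the shift along the tool's x, y, z in cm, then the turn, a rotation vector about the tool's x, y, z in rad. In form: [[fingers, tx, ty, tz, wx, wy, wz], ...]. A call has 1 to 5 rows; each row shifts and turns the commanded pose from where the row before left it, along the tool's axes as they then stand; what a row does not reach is not made up. A row lasts 1/12 s, in which the tool goes at most 41.7 mm and 7.16 degrees, less where a joint would pass 70% of its speed; a pose out of reach is approached as far as the arm can. A call is refused whole if a number of a shift passes 4.17 or a number of a turn 0.125, either way. A call with a gripper value outside its range is refused whole. The fingers move at their own pace and stop on an object; "force" is the grip in N (left out, the last holds). Time passes only in rows, so rows that do not move let the fingers close. It gives the time, the measured TCP pose, the force and the opening at its end, in the units of the state.
- env.get_obs(): the state, without advancing time (a new reading comes with each control period).
- viewer.read_camera(name): name is "side" or "top" or "wrist"; returns a dict with "img" (420x560x3 uint8, red, green, blue), "vfov" (degrees; the focal length in pixels is half the picture's height over the tangent of half this angle, whatever the lens; pixels are square), "cx", "cy" (the principal point, pixels), "k1" (the pictures are not rectified: a ray, as slopes to the right and down, at radius r is drawn at 1 + k1 r^2 times it, then the intrinsics apply), "extrinsics" (4x4, takes a point from world to camera coordinates); the wrist camera has in their place "mount" (4x4, takes a point from camera to tool coordinates, whose origin is the TCP and whose axes are the flange's). Camera axes: x right, y down, z forward; pixel columns grow to the right and rows downward; lengths in m; the calibration is good to about 2 mm. A picture is of the moment at which its call begins: read the wrist's pose just before it. There is no depth.
- job.sign_off(): hands the job in, once; it reports no verdict.
The state is a dict: "time_s": time; "qpos": joint angles; "joint_velocities": joint speeds; "effort": joint torques, N m; "tool_pos": TCP position; "tool_rot": TCP orientation; "force": force on the tool from outside, world axes, zero at the start; "wrist_torque": the same for the moment, N m; "grip_width": finger opening in m.
Only numpy, scipy, OpenCV 4.12 (cv2) and the standard library are available. Lean on these libraries where they do the work, as an engineer would, in place of code of your own. Each camera call takes 0.05 s, during which the arm holds its last target.

## Working session

There is one attempt and no reset: what is moved stays moved. The work goes in short steps, Python scripts to look and compute and a tool call to move; the robot and the scene stay as the last step left them, time stands still between calls to the robot, and variables do not carry over. Pictures are saved under pics/ and viewed, and the job is handed in when it is done.

Besides the shell and the picture viewer there is one more tool, called as name([rows], argument=value, ...), one row to a line, values as JSON. move_arm: Moves the arm, as the interface text tells. Its arguments: {"type":"object","properties":{"steps":{"type":"array"},"force":{"type":"number"}},"required":["steps"]}

```bash
ls; mkdir -p pics; python3 - <<'E'
from cell import env, viewer, job
import cv2
print(env.get_obs())
for n in ["side","top","wrist"]:
    c=viewer.read_camera(n)
    cv2.imwrite(f"pics/{n}0.png",c["img"][:,:,::-1])
    print(n,{k:v for k,v in c.items() if k!="img"})
E
```

```text
pics
{'time_s': 0.0, 'qpos': array([67.32861118, 18.43901424, -4.0134489 , 83.17658064,  1.29628109,
       78.54199666, -3.26075028]), 'joint_velocities': array([ 0.06180291, -0.02998344,  0.03024498, -0.0329209 , -0.00683374,
        0.02257713,  0.05439284]), 'effort': array([ 1.20704331e-04, -4.91294146e+01, -4.03523566e-01, -3.12523019e+01,
       -6.39109151e-02,  4.36474197e-02,  1.59571709e-04]), 'tool_pos': array([ 0.25868866, -0.59573185,  0.24644702]), 'tool_rot': array([-1.79887719e+02,  7.83369714e-03,  2.34787124e+01]), 'force': array([-0.09717749, -0.14953199,  0.90346673]), 'wrist_torque': array([ 0.02096906, -0.01100206,  0.02622484]), 'grip_width': 0.08702331243174503}
side {'vfov': 51.209350456179436, 'cx': 283.80159376296297, 'cy': 209.15757440678584, 'k1': -0.10553739203818595, 'extrinsics': array([[-0.94606653, -0.32321466,  0.02214492,  0.5208371 ],
       [-0.20824966,  0.55434809, -0.80581032,  0.21565791],
       [ 0.24817372, -0.76696185, -0.59175952,  1.32750065],
       [ 0.        ,  0.        ,  0.        ,  1.        ]])}
top {'vfov': 49.85850573276875
[... 203 characters left out ...]
01, -2.69123579e-03, -8.19790199e-02,
         5.46744746e-01],
       [ 8.19752206e-02,  1.49312726e-03, -9.96633249e-01,
         1.35113883e+00],
       [ 0.00000000e+00,  0.00000000e+00,  0.00000000e+00,
         1.00000000e+00]])}
wrist {'vfov': 60.92383410336873, 'cx': 277.7427609560793, 'cy': 205.92030223270936, 'k1': -0.009063618123782096, 'mount': array([[-5.88446107e-04, -9.70133187e-01, -2.42572161e-01,
         6.59686813e-02],
       [ 9.99999720e-01, -4.58833955e-04, -5.90817572e-04,
        -1.21443632e-03],
       [ 4.61871389e-04, -2.42572441e-01,  9.70133185e-01,
        -1.37549376e-01],
       [ 0.00000000e+00,  0.00000000e+00,  0.00000000e+00,
         1.00000000e+00]])}
```

View pics/top0.png

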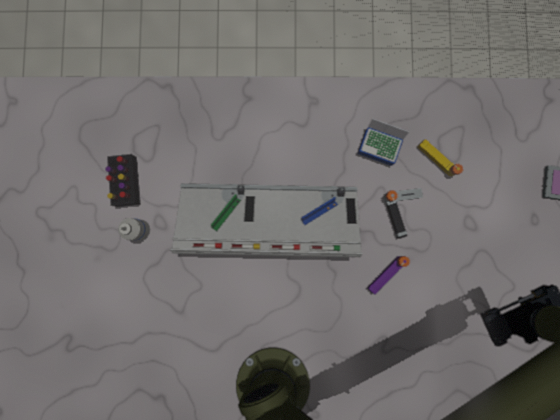

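View pics/side0.png

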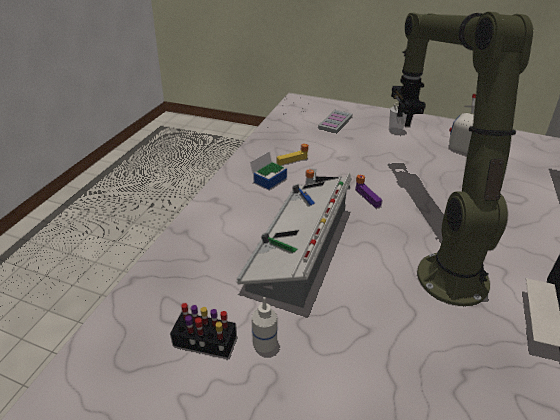

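View pics/wrist0.png

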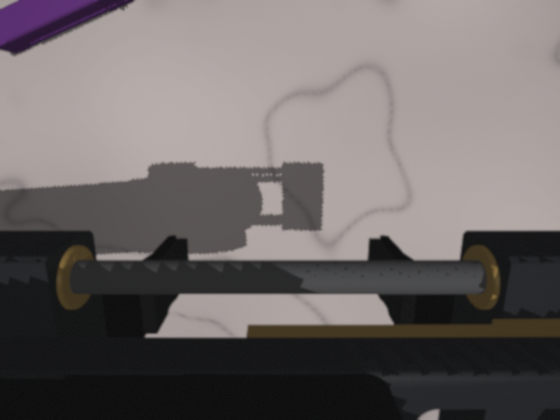

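```bash
cat > h.py <<'E'
import numpy as np, cv2
from cell import env, viewer, job
from scipy.spatial.transform import Rotation as R
def K(c):
    f=c["img"].shape[0]/2/np.tan(np.radians(c["vfov"]/2)); return f
def T_cw(c,obs=None):
    if "extrinsics" in c: return np.linalg.inv(c["extrinsics"])
    T=np.eye(4); T[:3,:3]=R.from_euler('xyz',obs["tool_rot"],degrees=True).as_matrix(); T[:3,3]=obs["tool_pos"]
    return T@c["mount"]
def ray(c,T,u,v):
    f=K(c); d=np.array([(u-c["cx"])/f,(v-c["cy"])/f]); s=d.copy()
    for _ in range(20): s=d/(1+c["k1"]*(s@s))
    D=T[:3,:3]@np.array([s[0],s[1],1]); return T[:3,3],D
def hit(c,T,u,v,p0,n):
    o,D=ray(c,T,u,v); n=np.array(n,float); return o+D*((np.array(p0)-o)@n)/(D@n)
def hitz(c,T,u,v,z): return hit(c,T,u,v,[0,0,z],[0,0,1])
def proj(c,T,P):
    q=np.linalg.inv(T)@np.append(P,1); s=q[:2]/q[2]; s=s*(1+c["k1"]*(s@s)); return s*K(c)+[c["cx"],c["cy"]]
def save(c,name,x0=0,y0=0,x1=560,y1=420,k=1):
    im=cv2.resize(c["img"][y0:y1,x0:x1,::-1],None,fx=k,fy=k,interpolation=cv2.INTER_CUBIC); cv2.imwrite("pics/"+name,im)
E
python3 - <<'E'
from h import *
c=viewer.read_camera("top")
np.save("top.npy",c,allow_pickle=True)
save(c,"topz.png",165,110,475,310,2.5)
E
```

```text
(no output)
```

View pics/topz.png

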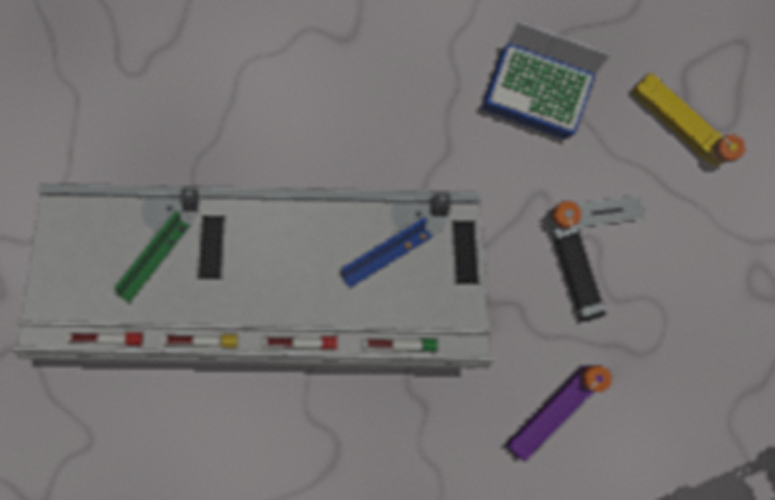

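```bash
python3 - <<'E'
from h import *
np.set_printoptions(precision=4,suppress=True)
c=np.load("top.npy",allow_pickle=True).item(); T=T_cw(c)
z=lambda u,v:(165+u/2.5,110+v/2.5)
print("knob",hitz(c,T,*z(567,214),0.060), "end",hitz(c,T,*z(592,312),0.032))
print("tipblade",hitz(c,T,*z(642,209),0.01))
print("stops",[hitz(c,T,*z(*p),0.062+.026) for p in[(190,190),(440,196)]])
print("corners",[hitz(c,T,*z(*p),h) for p,h in[((40,188),.05),((480,196),.05)]])
E
```

```text
knob [ 0.5621 -0.3512  0.06  ] end [ 0.4465 -0.3861  0.032 ]
tipblade [ 0.5733 -0.456   0.01  ]
stops [array([0.5862, 0.0933, 0.088 ]), array([ 0.5799, -0.1971,  0.088 ])]
corners [array([0.5926, 0.2765, 0.05  ]), array([ 0.5843, -0.2498,  0.05  ])]
```

```bash
cat >> h.py <<'E'
def pose(): 
    o=env.get_obs(); return np.array(o["tool_pos"]),R.from_euler('xyz',o["tool_rot"],degrees=True)
def plan(p1,r1,n=None,grip=8.7,rv=None,start=None):
    """rows from the present pose to p1,r1; rv: world rotvec override for long way"""
    p0,r0=start or pose()
    p1=np.array(p1,float)
    w=(r0.inv()*r1).as_rotvec() if rv is None else np.array(rv,float)
    if n is None: n=max(1,int(np.ceil(max(np.linalg.norm(p1-p0)/0.038,np.linalg.norm(w)/0.12))))
    rows=[];r=r0;p=p0
    for i in range(n):
        q=p0+(p1-p0)*(i+1)/n
        t=r.inv().apply(q-p)*100; t=np.round(t,2); ww=np.round(w/n,4)
        rows.append([grip,*t.tolist(),*ww.tolist()])
        p=p+r.apply(t/100); r=r*R.from_rotvec(ww)
    for k in range(0,n,5): print(str([[round(float(x),4)+0 for x in a] for a in rows[k:k+5]]).replace(".0,",",").replace(".0]","]"))
    return p,r
def down(yaw): return R.from_euler('xyz',[180,0,yaw],degrees=True)
E
python3 - <<'E'
from h import *
plan([0.49,-0.373,0.20],down(196.8),n=25,rv=[0,0,-np.radians(196.8-23.5)])
E
```

```text
[[8.7, 1.2, -0.45, 0.19, 0, 0, -0.121], [8.7, 1.25, -0.3, 0.19, 0, 0, -0.121], [8.7, 1.28, -0.15, 0.18, 0, 0, -0.121], [8.7, 1.28, 0.01, 0.19, 0, 0, -0.121], [8.7, 1.28, 0.16, 0.19, 0, 0, -0.121]]
[[8.7, 1.24, 0.32, 0.19, 0, 0, -0.121], [8.7, 1.2, 0.46, 0.19, 0, 0, -0.121], [8.7, 1.13, 0.6, 0.18, 0, 0, -0.121], [8.7, 1.05, 0.74, 0.19, 0, 0, -0.121], [8.7, 0.96, 0.86, 0.19, 0, 0, -0.121]]
[[8.7, 0.85, 0.97, 0.19, 0, 0, -0.121], [8.7, 0.72, 1.06, 0.19, 0, 0, -0.121], [8.7, 0.59, 1.14, 0.18, 0, 0, -0.121], [8.7, 0.44, 1.21, 0.19, 0, 0, -0.121], [8.7, 0.3, 1.24, 0.19, 0, 0, -0.121]]
[[8.7, 0.15, 1.28, 0.19, 0, 0, -0.121], [8.7, -0.01, 1.29, 0.19, 0, 0, -0.121], [8.7, -0.17, 1.27, 0.18, 0, 0, -0.121], [8.7, -0.32, 1.24, 0.19, 0, 0, -0.121], [8.7, -0.46, 1.2, 0.19, 0, 0, -0.121]]
[[8.7, -0.61, 1.13, 0.19, 0, 0, -0.121], [8.7, -0.74, 1.05, 0.19, 0, 0, -0.121], [8.7, -0.86, 0.96, 0.18, 0, 0, -0.121], [8.7, -0.97, 0.84, 0.19, 0, 0, -0.121], [8.7, -1.06, 0.72, 0.19, 0, 0, -0.121]]
```

move_arm([
  [8.7, 1.2, -0.45, 0.19, 0, 0, -0.121],
  [8.7, 1.25, -0.3, 0.19, 0, 0, -0.121],
  [8.7, 1.28, -0.15, 0.18, 0, 0, -0.121],
  [8.7, 1.28, 0.01, 0.19, 0, 0, -0.121],
  [8.7, 1.28, 0.16, 0.19, 0, 0, -0.121],
])

```text
time_s: 0.62
tool_pos: [0.3055, -0.551, 0.2378]
tool_rot: [-180.0, -0.0, 58.5]
force: [0.8, 0.3, -0.5]
grip_width: 0.0869
```

move_arm([
  [8.7, 1.24, 0.32, 0.19, 0, 0, -0.121],
  [8.7, 1.2, 0.46, 0.19, 0, 0, -0.121],
  [8.7, 1.13, 0.6, 0.18, 0, 0, -0.121],
  [8.7, 1.05, 0.74, 0.19, 0, 0, -0.121],
  [8.7, 0.96, 0.86, 0.19, 0, 0, -0.121],
])

```text
time_s: 1.03
tool_pos: [0.3517, -0.5065, 0.2284]
tool_rot: [-180.0, -0.0, 93.1]
force: [0.7, 0.2, 0.2]
grip_width: 0.0871
```

move_arm([
  [8.7, 0.85, 0.97, 0.19, 0, 0, -0.121],
  [8.7, 0.72, 1.06, 0.19, 0, 0, -0.121],
  [8.7, 0.59, 1.14, 0.18, 0, 0, -0.121],
  [8.7, 0.44, 1.21, 0.19, 0, 0, -0.121],
  [8.7, 0.3, 1.24, 0.19, 0, 0, -0.121],
])

```text
time_s: 1.45
tool_pos: [0.398, -0.462, 0.2191]
tool_rot: [-180.0, -0.0, 127.8]
force: [0.1, -0.4, -0.1]
grip_width: 0.0869
```

move_arm([
  [8.7, 0.15, 1.28, 0.19, 0, 0, -0.121],
  [8.7, -0.01, 1.29, 0.19, 0, 0, -0.121],
  [8.7, -0.17, 1.27, 0.18, 0, 0, -0.121],
  [8.7, -0.32, 1.24, 0.19, 0, 0, -0.121],
  [8.7, -0.46, 1.2, 0.19, 0, 0, -0.121],
])

```text
time_s: 1.87
tool_pos: [0.4442, -0.4174, 0.2097]
tool_rot: [-180.0, -0.0, 162.5]
force: [0.2, 0.1, -0.4]
grip_width: 0.0868
```

move_arm([
  [8.7, -0.61, 1.13, 0.19, 0, 0, -0.121],
  [8.7, -0.74, 1.05, 0.19, 0, 0, -0.121],
  [8.7, -0.86, 0.96, 0.18, 0, 0, -0.121],
  [8.7, -0.97, 0.84, 0.19, 0, 0, -0.121],
  [8.7, -1.06, 0.72, 0.19, 0, 0, -0.121],
])

```text
time_s: 2.28
tool_pos: [0.4904, -0.3729, 0.2003]
tool_rot: [180.0, -0.0, -162.9]
force: [-0.4, -0.0, 0.4]
grip_width: 0.0867
```

```bash
python3 - <<'E'
from h import *
o=env.get_obs(); print(o["time_s"],o["qpos"],o["tool_pos"],o["tool_rot"],o["joint_velocities"])
c=viewer.read_camera("wrist"); np.save("w1.npy",[c,o],allow_pickle=True)
save(c,"w1.png",k=1.4)
E
```

```text
2.2833 [ 63.37364186  19.21650655 -35.22002026  90.86072785  11.42090616
  73.5729295  133.54837879] [ 0.49038558 -0.37289523  0.20030645] [ 1.79993939e+02 -1.46498832e-02 -1.62864899e+02] [ -3.22759591   6.81482583 -15.35825171  -2.04111546   8.26507289
  -0.41082641  62.90872615]
```

View pics/w1.png

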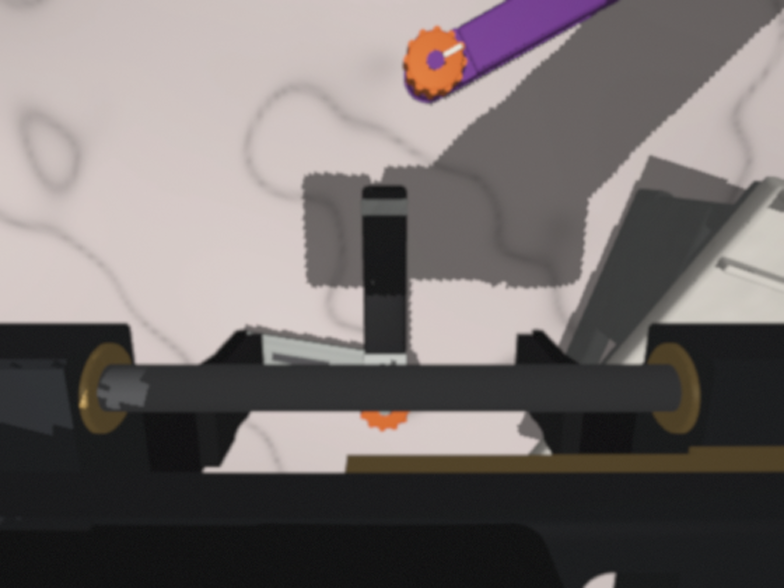

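```bash
python3 - <<'E'
from h import *
np.set_printoptions(precision=4,suppress=True)
c,o=np.load("w1.npy",allow_pickle=True); T=T_cw(c,o)
f=lambda u,v,z:hitz(c,T,u/1.4,v/1.4,z)
tl,tr=f(363,199,.032),f(407,199,.032); bl,br=f(364,350,.032),f(407,350,.032)
print(tl,tr,bl,br, np.linalg.norm(tl-tr),np.linalg.norm(bl-br))
a=(tl+tr)/2;b=(bl+br)/2;d=a-b;print(np.degrees(np.arctan2(d[1],d[0])))
e=f(385,186,.032);print("end",e)
k=f(385,430,.036);print("knob far",k, np.linalg.norm(k-e))
rot=R.from_euler('xyz',o["tool_rot"],degrees=True)
for p in (a,b,e):print("tool",rot.inv().apply(p-o["tool_pos"])*1000)
E
```

```text
[ 0.4515 -0.3998  0.032 ] [ 0.4437 -0.3744  0.032 ] [ 0.5444 -0.3718  0.032 ] [ 0.5362 -0.345   0.032 ] 0.026575774384201594 0.028001714172017914
-162.8134362251714
end [ 0.4403 -0.3893  0.032 ]
knob far [ 0.5936 -0.3424  0.036 ] 0.16038599157270728
tool [ 45.0043  -0.9728 168.3179]
tool [-52.0362  -0.8856 168.2931]
tool [ 52.7086  -0.9543 168.3198]
```

move_arm([
  [6, -0.23, -0.09, 3.6, 0, 0, 0],
  [6, 0, 0, 3.6, 0, 0, 0],
  [6, 0, 0, 3.6, 0, 0, 0],
  [6, 0, 0, 3.6, 0, 0, 0],
  [6, 0, 0, 1.65, 0, 0, 0],
], force=40)

```text
time_s: 2.75
tool_pos: [0.4893, -0.3723, 0.035]
tool_rot: [179.7, -0.3, -163.4]
force: [-0.9, 0.8, 0.3]
grip_width: 0.0635
```

move_arm([
  [2, 0, 0, 0, 0, 0, 0],
  [2, 0, 0, 0, 0, 0, 0],
  [2, 0, 0, 0, 0, 0, 0],
  [2, 0, 0, 0, 0, 0, 0],
  [2, 0, 0, 0, 0, 0, 0],
])

```text
time_s: 3.17
tool_pos: [0.4937, -0.3745, 0.0422]
tool_rot: [-179.8, 0.1, -163.2]
force: [-0.3, -0.9, 0.0]
grip_width: 0.0344
```

move_arm([
  [2, 0, 0, 0, 0, 0, 0],
  [2, 0, 0, 0, 0, 0, 0],
  [2, 0, 0, 0, 0, 0, 0],
  [2, 0, 0, 0, 0, 0, 0],
])

```text
time_s: 3.5
tool_pos: [0.4934, -0.3743, 0.0417]
tool_rot: [-179.9, 0.1, -163.2]
force: [-0.7, 0.1, 5.7]
grip_width: 0.0279
```

```bash
python3 - <<'E'
from h import *
o=env.get_obs(); print(o["time_s"],o["tool_pos"],o["tool_rot"],o["grip_width"],o["force"],o["qpos"])
c=viewer.read_camera("top"); save(c,"t2.png",330,140,480,290,4)
c=viewer.read_camera("wrist"); save(c,"w2.png",k=1.4)
E
```

```text
3.5 [ 0.49340752 -0.37432854  0.04167071] [-1.79859185e+02  5.64661369e-02 -1.63210534e+02] 0.027884059677938507 [-0.70000137  0.09238903  5.74008806] [ 60.68890174  28.42800797 -32.39532357  98.79741622  17.61486495
  57.74494384 128.73744046]
```

View pics/w2.png

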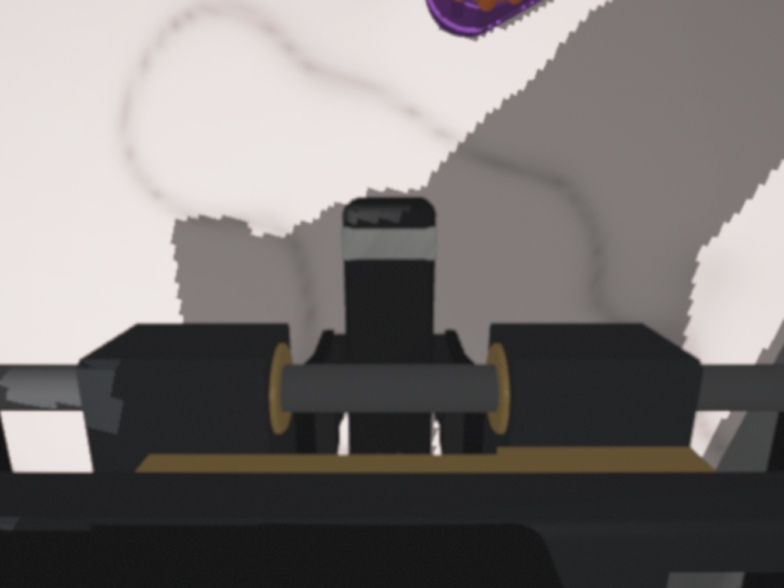

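```bash
python3 - <<'E'
from h import *
c=np.load("top.npy",allow_pickle=True).item()
a=c["img"][175:215,215:275,::-1]; b=c["img"][175:215,312:372,::-1]
im=np.vstack([cv2.resize(x,None,fx=11,fy=7.3*1.0 if 0 else 7,interpolation=cv2.INTER_CUBIC) for x in (a,b)])
im=np.vstack([cv2.resize(x,None,fx=7.4,fy=7.4,interpolation=cv2.INTER_CUBIC) for x in (a,b)])
im=cv2.convertScaleAbs(im,alpha=1.3)
cv2.imwrite("pics/st.png",im);print(im.shape)
E
```

```text
(592, 444, 3)
```

View pics/st.png

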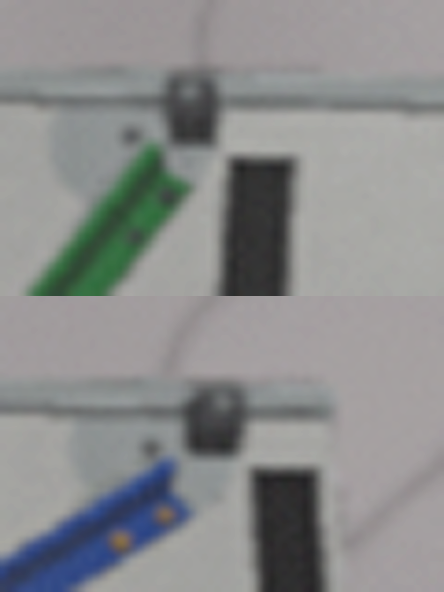

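View pics/t2.png

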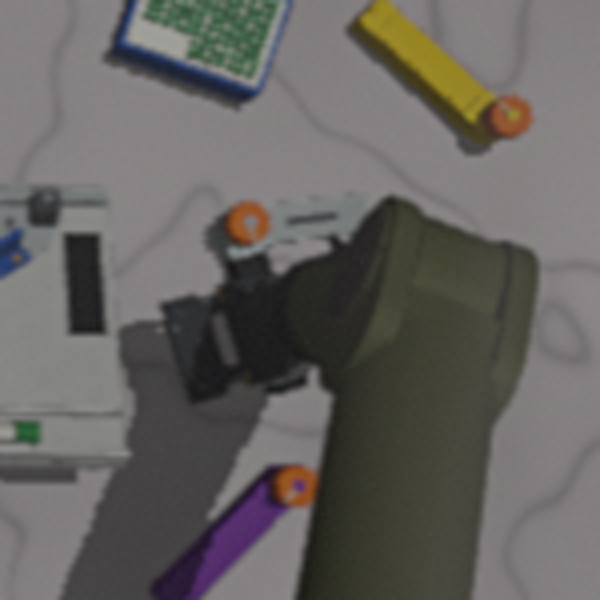

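```bash
python3 - <<'E'
from h import *
np.set_printoptions(precision=4,suppress=True)
c=np.load("top.npy",allow_pickle=True).item(); T=T_cw(c)
g=lambda u,v:(215+u/7.4-.5,175+v/7.4-.5)
b=lambda u,v:(312+u/7.4-.5,175+(v-296)/7.4-.5)
P=hitz(c,T,*g(131,135),.063);Q=hitz(c,T,*b(150,446),.063)
d=Q-P;print(P,Q,np.linalg.norm(d),"yaw of -y", np.degrees(np.arctan2(d[0],-d[1])))
# stops top at ~ z
for f,x in((g,(168,216)),(b,(187,243))):
    print([hitz(c,T,*f(u,y),.079) for u,y in((x[0],115 if f is g else 423),(x[1],115 if f is g else 423))])
# ledge upper edge line; lower edge of face
yw=np.degrees(np.arctan2(d[0],-d[1]))
for y in(240,240-525): pass
# model overlay
th=np.arctan2(-d[0],-d[1])
for sgn in (1,):
    Y=d/np.linalg.norm(d); Y[2]=0   # deck +y in world
    n0=np.array([-Y[1],Y[0],0]); # perpendicular
    X=np.cross(Y,[0,0,1]); print("X horiz upslope",X,"Y",Y)
    up=X*np.cos(np.radians(25))+np.array([0,0,np.sin(np.radians(25))]); n=np.cross(up,Y); print("n",n)
    im=cv2.resize(c["img"][165:265,165:375,::-1],None,fx=3.8,fy=3.8,interpolation=cv2.INTER_CUBIC)
    def pt(o,u,y,h):
        p=proj(c,T,o+up*u+Y*y+n*h); return tuple(int(round(q)) for q in ((p[0]-165+.5)*3.8,(p[1]-165+.5)*3.8))
    def ln(o,a,b,col): cv2.line(im,pt(o,*a),pt(o,*b),col,1,cv2.LINE_AA)
    for o in(P,Q):
        ln(o,(-14.5e-3,-.13,.009),(-14.5e-3,.0145,.009),(0,0,255))
        ln(o,(-26.5e-3,-.13,.009),(-26.5e-3,.0145,.009),(0,0,255))
        ln(o,(-.034,-.13,0),(-.034,.05,0),(255,0,0))
        for y in(.0145,.0345): ln(o,(-.02,y,.026),(.01,y,.026),(0,255,0))
        ln(o,(.152,-.1,0),(.152,.05,0),(255,0,255))
    for a in(53,61,69):
        A=np.radians(a); fx=np.array([np.sin(A),-np.cos(A)]); fy=np.array([np.cos(A),np.sin(A)])
        p=[fx*s+fy*.015 for s in(.006,.126)]; ln(P,(*p[0],.022),(*p[1],.022),(0,255,255))
    for a in(24,30,36):
        A=np.radians(a); fx=np.array([np.sin(A),-np.cos(A)]); fy=np.array([np.cos(A),np.sin(A)])
        p=[fx*s+fy*.015 for s in(.006,.126)]; ln(Q,(*p[0],.022),(*p[1],.022),(0,255,255))
cv2.imwrite("pics/ov.png",im)
E
```

```text
[0.569  0.1214 0.063 ] [ 0.5637 -0.1729  0.063 ] 0.29429734649598804 yaw of -y -1.01841915148689
[array([0.5753, 0.1051, 0.079 ]), array([0.5754, 0.0861, 0.079 ])]
[array([ 0.5713, -0.1858,  0.079 ]), array([ 0.5714, -0.2079,  0.079 ])]
X horiz upslope [-0.9998  0.0178  0.    ] Y [-0.0178 -0.9998  0.    ]
n [ 0.4226 -0.0075  0.9063]
```

View pics/ov.png

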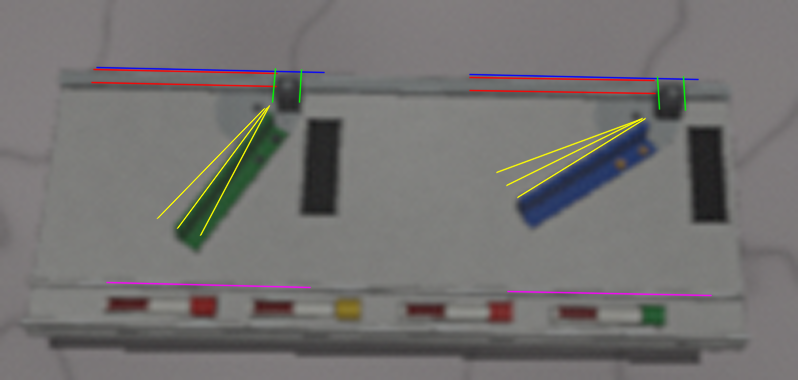

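```bash
python3 - <<'E'
from h import *
p,r=pose()
p1=p+[0,0,.16]
s=plan(p1,r,n=5,grip=2)
plan([.52,.03,.26],None,n=17,grip=2,rv=[0,0,np.radians(106.8)],start=s)
E
```

```text
[[2, 0, -0.01, -3.2, 0, 0, 0], [2, -0.01, -0.01, -3.2, 0, 0, 0], [2, 0, 0, -3.2, 0, 0, 0], [2, 0, -0.01, -3.2, 0, 0, 0], [2, -0.01, -0.01, -3.2, 0, 0, 0]]
[[2, -0.84, 2.23, -0.35, 0, 0, 0.1096], [2, -0.58, 2.31, -0.35, 0, 0, 0.1096], [2, -0.34, 2.36, -0.34, 0, 0, 0.1096], [2, -0.07, 2.38, -0.35, 0, 0, 0.1096], [2, 0.19, 2.38, -0.35, 0, 0, 0.1096]]
[[2, 0.45, 2.34, -0.35, 0, 0, 0.1096], [2, 0.7, 2.27, -0.34, 0, 0, 0.1096], [2, 0.95, 2.19, -0.35, 0, 0, 0.1096], [2, 1.18, 2.07, -0.35, 0, 0, 0.1096], [2, 1.4, 1.93, -0.35, 0, 0, 0.1096]]
[[2, 1.6, 1.77, -0.35, 0, 0, 0.1096], [2, 1.78, 1.58, -0.34, 0, 0, 0.1096], [2, 1.95, 1.37, -0.35, 0, 0, 0.1096], [2, 2.09, 1.15, -0.35, 0, 0, 0.1096], [2, 2.19, 0.92, -0.35, 0, 0, 0.1096]]
[[2, 2.29, 0.67, -0.34, 0, 0, 0.1096], [2, 2.35, 0.42, -0.35, 0, 0, 0.1096]]
```

move_arm([
  [2, 0, 0, -2, 0, 0, 0],
  [2, 0, 0, -3.5, 0, 0, 0],
  [2, 0, 0, -3.5, 0, 0, 0],
  [2, 0, 0, -3.5, 0, 0, 0],
  [2, 0, 0, -3.5, 0, 0, 0],
])

```text
time_s: 4.02
tool_pos: [0.4916, -0.3729, 0.2006]
tool_rot: [179.9, -0.1, -163.2]
force: [0.5, -1.0, -2.9]
grip_width: 0.0279
```

move_arm([
  [2, -0.84, 2.23, -0.35, 0, 0, 0.1096],
  [2, -0.58, 2.31, -0.35, 0, 0, 0.1096],
  [2, -0.34, 2.36, -0.34, 0, 0, 0.1096],
  [2, -0.07, 2.38, -0.35, 0, 0, 0.1096],
  [2, 0.19, 2.38, -0.35, 0, 0, 0.1096],
])

```text
time_s: 4.43
tool_pos: [0.4995, -0.2531, 0.2166]
tool_rot: [180.0, -0.1, 165.1]
force: [-0.1, 0.3, -3.0]
grip_width: 0.0277
```

move_arm([
  [2, 0.45, 2.34, -0.35, 0, 0, 0.1096],
  [2, 0.7, 2.27, -0.34, 0, 0, 0.1096],
  [2, 0.95, 2.19, -0.35, 0, 0, 0.1096],
  [2, 1.18, 2.07, -0.35, 0, 0, 0.1096],
  [2, 1.4, 1.93, -0.35, 0, 0, 0.1096],
])

```text
time_s: 4.85
tool_pos: [0.5072, -0.1342, 0.2341]
tool_rot: [-179.9, -0.1, 133.7]
force: [1.3, 0.1, -3.3]
grip_width: 0.0276
```

move_arm([
  [2, 1.6, 1.77, -0.35, 0, 0, 0.1096],
  [2, 1.78, 1.58, -0.34, 0, 0, 0.1096],
  [2, 1.95, 1.37, -0.35, 0, 0, 0.1096],
  [2, 2.09, 1.15, -0.35, 0, 0, 0.1096],
  [2, 2.19, 0.92, -0.35, 0, 0, 0.1096],
])

```text
time_s: 5.27
tool_pos: [0.5151, -0.0156, 0.2515]
tool_rot: [-179.9, -0.0, 102.3]
force: [0.3, -0.0, -3.3]
grip_width: 0.0277
```

move_arm([
  [2, 2.29, 0.67, -0.34, 0, 0, 0.1096],
  [2, 2.35, 0.42, -0.35, 0, 0, 0.1096],
  [2, 0, 0, 0, 0, 0, 0],
  [2, 0, 0, 0, 0, 0, 0],
  [2, 0, 0, 0, 0, 0, 0],
])

```text
time_s: 5.68
tool_pos: [0.5186, 0.0302, 0.2584]
tool_rot: [-179.9, 0.0, 90.1]
force: [0.7, -0.7, -3.9]
grip_width: 0.0275
```

```bash
python3 - <<'E'
from h import *
o=env.get_obs(); print(o["time_s"],o["qpos"],o["tool_pos"],o["tool_rot"],o["grip_width"])
c=viewer.read_camera("wrist"); np.save("w3.npy",[c,o],allow_pickle=True)
save(c,"w3.png",k=1.4)
c=viewer.read_camera("side");save(c,"s3.png",150,100,430,310,2.8)
E
```

```text
5.6833 [ 35.12126111   4.78703592 -43.27186079  99.25196774   3.3954828
  77.37132064  -8.69642106] [0.51860158 0.03017899 0.25839467] [-1.79914627e+02  4.61978027e-02  9.01027272e+01] 0.027488788895514038
```

View pics/w3.png

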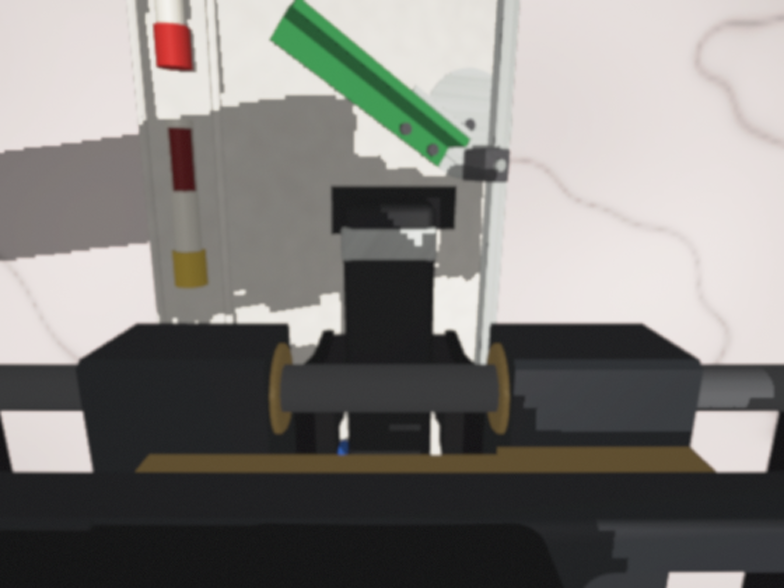

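View pics/s3.png

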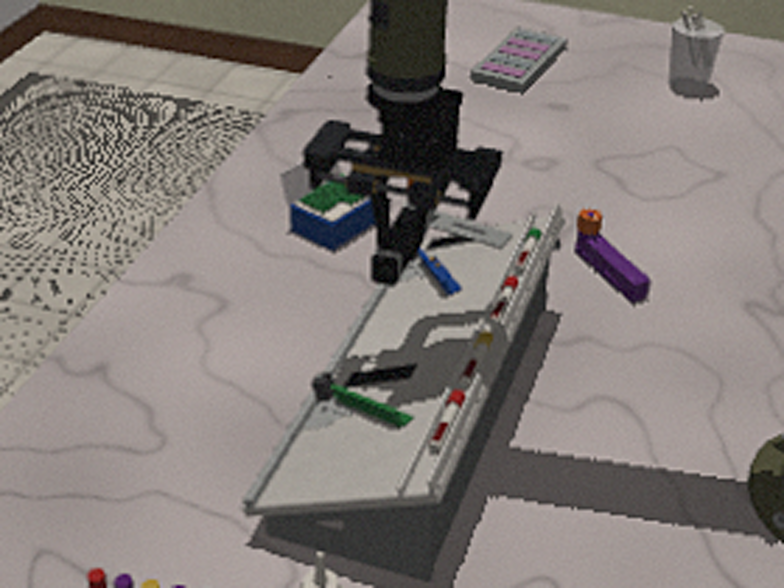

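```bash
cat > ov.py <<'E'
from h import *
def frame(yw):
    Y=np.array([-np.sin(np.radians(yw)),-np.cos(np.radians(yw)),0]); X=np.cross(Y,[0,0,1])
    up=X*np.cos(np.radians(25))+np.array([0,0,np.sin(np.radians(25))]); n=np.cross(up,Y); return up,Y,n
def overlay(c,T,O,yw,ang,name,x0,y0,x1,y1,k):
    up,Y,n=frame(yw); O=np.array(O)
    im=cv2.resize(c["img"][y0:y1,x0:x1,::-1],None,fx=k,fy=k,interpolation=cv2.INTER_CUBIC)
    def pt(u,y,h):
        p=proj(c,T,O+up*u+Y*y+n*h); return tuple(int(round(q)) for q in ((p[0]-x0+.5)*k,(p[1]-y0+.5)*k))
    def ln(a,b,col): cv2.line(im,pt(*a),pt(*b),col,1,cv2.LINE_AA)
    for u,h in((-.0145,.009),(-.0265,.009),(-.0145,0)): ln((u,-.12,h),(u,.08,h),(0,0,255))
    ln((-.034,-.12,0),(-.034,.08,0),(255,0,0)); ln((.152,-.12,0),(.152,.08,0),(255,0,255))
    for h in(0,.026):
      for y in(.0145,.0345): ln((-.0265,y,h),(0,y,h),(0,160,0))
    cv2.circle(im,pt(0,0,0),3,(255,0,255),1)
    A=np.radians(ang); fx=np.array([np.sin(A),-np.cos(A)]); fy=np.array([np.cos(A),np.sin(A)])
    for off,h in((.015,.022),(.015,0),(.021,.022)):
        p=[fx*s+fy*off for s in(.006,.126)]; ln((*p[0],h),(*p[1],h),(0,255,255) if off==.015 else (255,255,0))
    cv2.imwrite("pics/"+name,im)
E
python3 - <<'E'
from ov import *
np.set_printoptions(precision=4,suppress=True)
c,o=np.load("w3.npy",allow_pickle=True); T=T_cw(c,o)
D=hitz(c,T,470/1.4-.5,124/1.4-.5,.063); print("dot",D)
# ledge line points
a=[hitz(c,T,u/1.4,v/1.4,.065-.006+.004) for u,v in((497,30),(481,340))]; d=a[1]-a[0]; print(a,"yaw",np.degrees(np.arctan2(-d[0],-d[1])))
overlay(c,T,D,1.0,58,"ov3.png",90,0,400,250,2.5)
E
```

```text
dot [0.5688 0.122  0.063 ]
[array([0.5836, 0.1762, 0.063 ]), array([ 0.5829, -0.0236,  0.063 ])] yaw 0.1939055568305359
```

View pics/ov3.png

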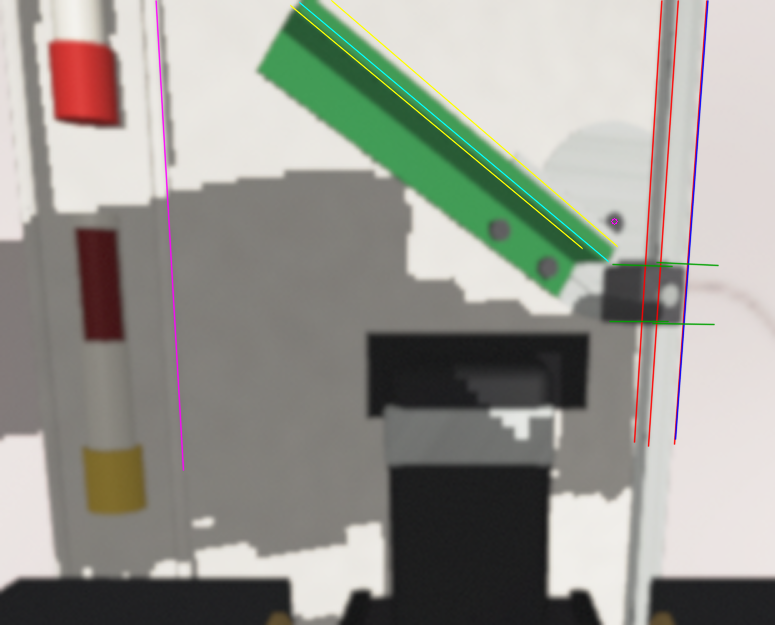

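```bash
cat > tgt.py <<'E'
from ov import *
G=np.array([.5688,.122,.063]); B=np.array([.5640,-.1725,.063]); YW=1.1
up,Yd,n=frame(YW)
OFF=np.array([-.0748,0,.0417])
Rt=R.from_matrix(np.column_stack([-Yd,np.cross(-n,-Yd),-n]))
def tcp(M,d,u,h,off=OFF): # bevel origin at mount M, d toward deck -y, u up-slope, h normal
    return M-Yd*d+up*u+n*h-Rt.apply(off)
def where(M,off=OFF):
    p,r=pose(); q=p+r.apply(off)-M
    e=(Rt.inv()*r).as_rotvec(degrees=True)
    o=env.get_obs(); f=o["force"]
    print("t %.2f d %.1f u %.1f h %.1f mm"%(o["time_s"],-q@Yd*1e3,q@up*1e3,q@n*1e3),"rot err",e.round(2),"F(-y,up,n) %.1f %.1f %.1f"%(-f@Yd,f@up,f@n),"w %.1f"%(o["grip_width"]*1e3), "tau",np.round(o["wrist_torque"],2))
E
python3 - <<'E'
from tgt import *
print(tcp(G,.085,.003,.05),tcp(G,.085,.003,0),Rt.as_euler('xyz',degrees=True))
s=plan(tcp(G,.085,.003,.05),Rt,n=10,grip=2)
s=plan(tcp(G,.085,.003,.006),Rt,n=3,grip=2,start=s)
E
```

```text
[0.60789628 0.28107877 0.14737628] [0.58676926 0.28148443 0.10206089] [-155.     0.    88.9]
[[2, 2.52, 0.89, 1.11, 0.0435, 0.0005, 0.0018], [2, 2.52, 0.94, 1.07, 0.0435, 0.0005, 0.0018], [2, 2.52, 0.97, 1.03, 0.0435, 0.0005, 0.0018], [2, 2.52, 1.01, 0.98, 0.0435, 0.0005, 0.0018], [2, 2.53, 1.06, 0.95, 0.0435, 0.0005, 0.0018]]
[[2, 2.52, 1.08, 0.9, 0.0435, 0.0005, 0.0018], [2, 2.53, 1.12, 0.85, 0.0435, 0.0005, 0.0018], [2, 2.53, 1.16, 0.8, 0.0435, 0.0005, 0.0018], [2, 2.53, 1.18, 0.75, 0.0435, 0.0005, 0.0018], [2, 2.53, 1.21, 0.71, 0.0435, 0.0005, 0.0018]]
[[2, 0, 0, 1.47, 0, -0.0001, 0.0001], [2, 0, 0, 1.46, 0, -0.0001, 0.0001], [2, 0, 0, 1.47, 0, -0.0001, 0.0001]]
```

move_arm([
  [2, 2.52, 0.89, 1.11, 0.0435, 0.0005, 0.0018],
  [2, 2.52, 0.94, 1.07, 0.0435, 0.0005, 0.0018],
  [2, 2.52, 0.97, 1.03, 0.0435, 0.0005, 0.0018],
  [2, 2.52, 1.01, 0.98, 0.0435, 0.0005, 0.0018],
  [2, 2.53, 1.06, 0.95, 0.0435, 0.0005, 0.0018],
])

```text
time_s: 6.2
tool_pos: [0.5647, 0.1559, 0.2025]
tool_rot: [-167.4, -0.0, 89.4]
force: [0.6, 0.3, -2.5]
grip_width: 0.0278
```

move_arm([
  [2, 2.52, 1.08, 0.9, 0.0435, 0.0005, 0.0018],
  [2, 2.53, 1.12, 0.85, 0.0435, 0.0005, 0.0018],
  [2, 2.53, 1.16, 0.8, 0.0435, 0.0005, 0.0018],
  [2, 2.53, 1.18, 0.75, 0.0435, 0.0005, 0.0018],
  [2, 2.53, 1.21, 0.71, 0.0435, 0.0005, 0.0018],
])

```text
time_s: 6.62
tool_pos: [0.6097, 0.2819, 0.1463]
tool_rot: [-155.0, 0.0, 88.8]
force: [0.5, 0.9, -1.9]
grip_width: 0.0278
```

move_arm([
  [2, 0, 0, 1.0, 0, 0, 0],
  [2, 0, 0, 1.0, 0, 0, 0],
  [2, 0, 0, 0, 0, 0, 0],
  [2, 0, 0, 0, 0, 0, 0],
])

```text
time_s: 6.95
tool_pos: [0.6, 0.2807, 0.1301]
tool_rot: [-155.1, 0.1, 88.9]
force: [0.3, -1.1, -2.3]
grip_width: 0.0273
```

```bash
python3 - <<'E'
from tgt import *
where(G); print(env.get_obs()["qpos"])
c=viewer.read_camera("side");save(c,"s4.png",200,150,400,300,4)
c=viewer.read_camera("top");save(c,"t4.png",150,130,350,280,4)
E
```

```text
t 6.95 d 84.5 u 2.8 h 31.1 mm rot err [-0.11 -0.05  0.03] F(-y,up,n) -1.0 -1.3 -1.9 w 27.3 tau [ 0.09 -0.93  0.05]
[  0.91385915  47.76450732 -42.06038961  65.91610709  15.16576386
  96.44328738 -38.18609781]
```

View pics/s4.png

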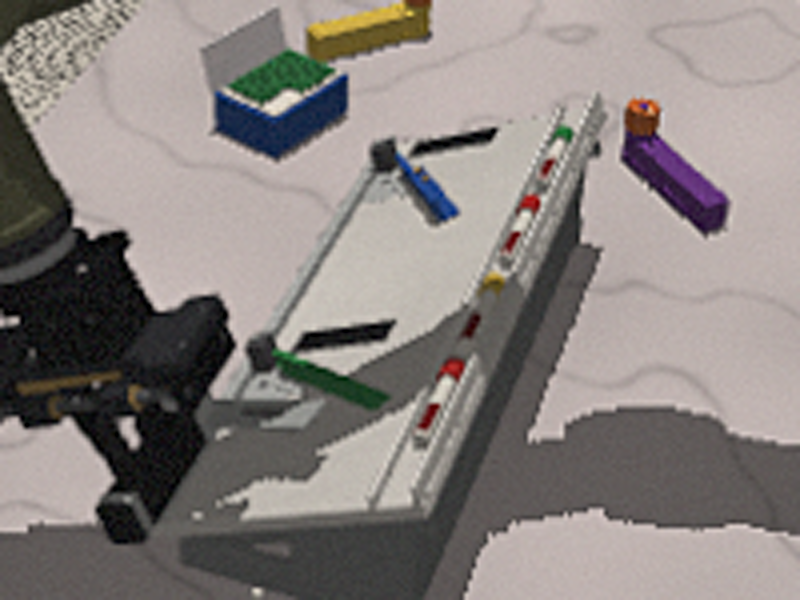

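View pics/t4.png

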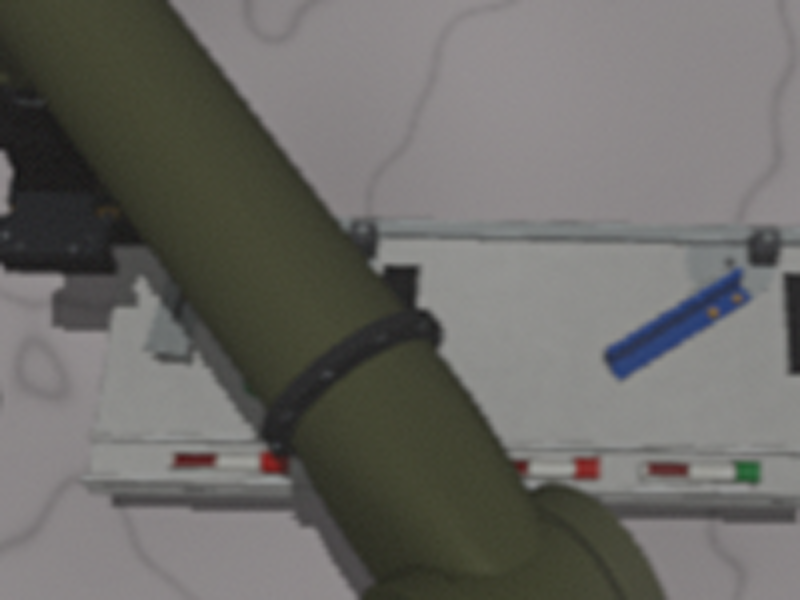

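move_arm([
  [2, 0, 0, 0.8, 0, 0, 0],
  [2, 0, 0, 0.8, 0, 0, 0],
  [2, 0, 0, 0.7, 0, 0, 0],
  [2, 0, 0, 0.3, 0, 0, 0],
  [2, 0, 0, 0, 0, 0, 0],
])

```text
time_s: 7.47
tool_pos: [0.5877, 0.2826, 0.1055]
tool_rot: [-155.0, 0.0, 89.0]
force: [-0.3, 0.6, -3.5]
grip_width: 0.0277
```

```bash
python3 - <<'E'
from tgt import *
where(G)
E
```

```text
t 7.47 d 86.1 u 3.5 h 3.6 mm rot err [ 0.02 -0.06 -0.1 ] F(-y,up,n) 0.6 -1.2 -3.3 w 27.7 tau [ 0.08 -0.89 -0.03]
```

move_arm([
  [2, 0, 0, 0.15, 0, 0, 0],
  [2, 0, 0, 0.15, 0, 0, 0],
  [2, 0, 0, 0, 0, 0, 0],
  [2, 0, 0, 0, 0, 0, 0],
])

```text
time_s: 7.8
tool_pos: [0.5876, 0.2832, 0.1039]
tool_rot: [-155.1, -0.1, 89.0]
force: [0.5, -0.1, -3.4]
grip_width: 0.0275
```

```bash
python3 - <<'E'
from tgt import *
where(G)
E
```

```text
t 7.80 d 86.7 u 2.9 h 2.0 mm rot err [-0.08  0.02 -0.1 ] F(-y,up,n) -0.1 -1.9 -2.9 w 27.5 tau [ 0.17 -0.95 -0.02]
```

move_arm([
  [2, 0, 0, 0.15, 0, 0, 0],
  [2, 0, 0, 0.1, 0, 0, 0],
  [2, 0, 0, 0.0, 0, 0, 0],
  [2, 0, 0, 0, 0, 0, 0],
])

```text
time_s: 8.13
tool_pos: [0.5865, 0.2832, 0.1017]
tool_rot: [-155.1, -0.1, 89.0]
force: [-0.1, 0.5, -2.2]
grip_width: 0.0279
```

```bash
python3 - <<'E'
from tgt import *
where(G)
c=viewer.read_camera("side");save(c,"s5.png",200,190,340,295,5.6)
E
```

```text
t 8.13 d 86.7 u 2.9 h -0.5 mm rot err [-0.09  0.02 -0.1 ] F(-y,up,n) 0.5 -0.9 -2.1 w 27.9 tau [ 0.08 -0.94  0.  ]
```

View pics/s5.png

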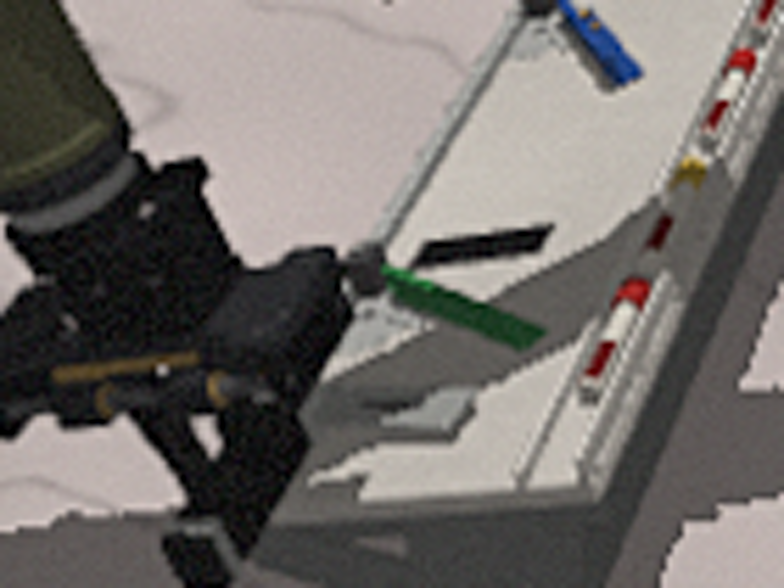

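move_arm([
  [2, 0, 0, 0.1, 0, 0, 0],
  [2, 0, 0, 0.1, 0, 0, 0],
  [2, 0, 0, 0, 0, 0, 0],
])

```text
time_s: 8.43
tool_pos: [0.5863, 0.2833, 0.1013]
tool_rot: [-155.2, -0.1, 89.0]
force: [2.6, -0.1, 4.3]
grip_width: 0.0275
```

```bash
python3 - <<'E'
from tgt import *
where(G)
E
```

```text
t 8.43 d 86.8 u 2.9 h -1.0 mm rot err [-0.18  0.07 -0.09] F(-y,up,n) -0.1 -0.5 4.9 w 27.5 tau [-0.12 -0.57  0.07]
```

move_arm([
  [2, 0, 0.15, -0.03, 0, 0, 0],
  [2, 0, 0.15, 0, 0, 0, 0],
  [2, 0, 0.1, 0, 0, 0, 0],
  [2, 0, 0, 0, 0, 0, 0],
])

```text
time_s: 8.77
tool_pos: [0.589, 0.2835, 0.1]
tool_rot: [-155.0, -0.1, 89.0]
force: [0.2, -0.6, 6.7]
grip_width: 0.0275
```

```bash
python3 - <<'E'
from tgt import *
where(G)
E
```

```text
t 8.77 d 87.1 u -0.1 h -1.0 mm rot err [-0.02  0.05 -0.13] F(-y,up,n) -0.6 2.6 6.2 w 27.5 tau [-0.28  0.14  0.04]
```

move_arm([
  [2, -0.4, 0.12, 0, 0, 0, 0],
  [2, -0.8, 0, 0, 0, 0, 0],
  [2, -0.8, 0, 0, 0, 0, 0],
  [2, -0.8, 0, 0, 0, 0, 0],
  [2, -0.5, 0, 0, 0, 0, 0],
])

```text
time_s: 9.18
tool_pos: [0.5891, 0.2534, 0.0998]
tool_rot: [-155.1, -0.4, 89.0]
force: [0.1, 6.3, 5.2]
grip_width: 0.0274
```

```bash
python3 - <<'E'
from tgt import *
where(G)
E
```

```text
t 9.18 d 57.2 u -0.9 h -1.3 mm rot err [-0.05  0.33 -0.28] F(-y,up,n) 6.3 2.2 4.7 w 27.4 tau [ 1.1   0.02 -0.77]
```

move_arm([
  [2, -0.8, 0, 0, 0, 0, 0],
  [2, -0.8, 0, 0, 0, 0, 0],
  [2, -0.8, 0, 0, 0, 0, 0],
  [2, -0.8, 0, 0, 0, 0, 0],
  [2, -0.8, 0, 0, 0, 0, 0],
])

```text
time_s: 9.6
tool_pos: [0.5883, 0.2145, 0.0998]
tool_rot: [-155.1, -0.5, 89.1]
force: [-0.4, 6.5, 5.8]
grip_width: 0.0273
```

```bash
python3 - <<'E'
from tgt import *
where(G)
c=viewer.read_camera("side");save(c,"s6.png",200,190,340,295,5.6)
E
```

```text
t 9.60 d 18.4 u -1.0 h -1.3 mm rot err [-0.07  0.38 -0.35] F(-y,up,n) 6.5 3.0 5.1 w 27.3 tau [ 1.22 -0.   -0.91]
```

View pics/s6.png

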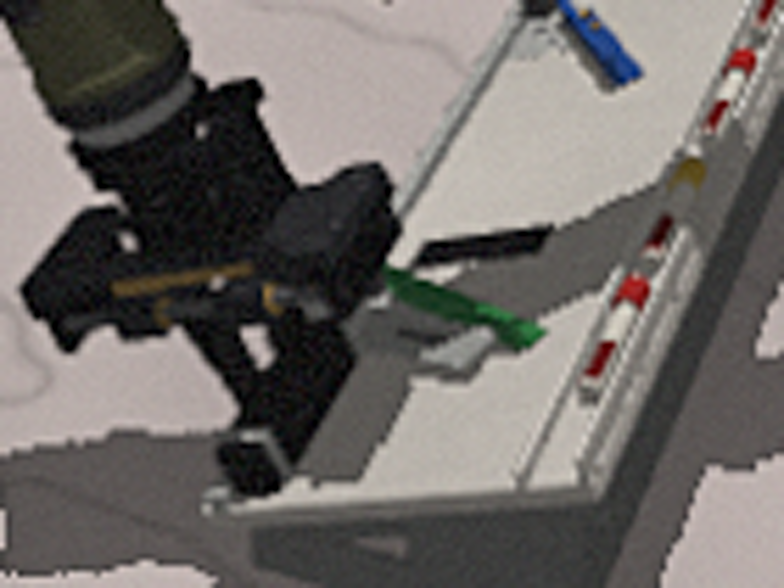

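Good; the blade tip is now touching the green fence. Finish the slide.

move_arm([
  [2, -0.5, 0, 0, 0, 0, 0],
  [2, -0.5, 0, 0, 0, 0, 0],
  [2, -0.4, 0, 0, 0, 0, 0],
  [2, -0.2, 0, 0, 0, 0, 0],
  [2, 0, 0, 0, 0, 0, 0],
])

```text
time_s: 10.07
tool_pos: [0.5882, 0.1972, 0.0997]
tool_rot: [-155.1, -0.3, 89.0]
force: [-0.2, 4.1, 7.3]
grip_width: 0.0277
```

```bash
python3 - <<'E'
from tgt import *
where(G)
E
```

```text
t 10.07 d 0.9 u -1.1 h -1.2 mm rot err [-0.05  0.27 -0.24] F(-y,up,n) 4.1 3.4 6.5 w 27.7 tau [ 0.58  0.21 -0.67]
```

move_arm([
  [2, -0.2, 0, 0, 0, 0, 0],
  [2, -0.1, 0, 0, 0, 0, 0],
  [2, 0, 0, 0, 0, 0, 0],
])

```text
time_s: 10.32
tool_pos: [0.5881, 0.1951, 0.0998]
tool_rot: [-155.1, -0.4, 89.0]
force: [0.9, 6.0, 6.5]
grip_width: 0.0276
```

```bash
python3 - <<'E'
from tgt import *
where(G)
E
```

```text
t 10.32 d -1.2 u -1.1 h -1.2 mm rot err [-0.06  0.31 -0.3 ] F(-y,up,n) 6.0 2.0 6.2 w 27.6 tau [ 0.92  0.15 -0.74]
```

move_arm([
  [2, -0.15, 0, 0, 0, 0, 0],
  [2, -0.15, 0, 0, 0, 0, 0],
  [2, 0, 0, 0, 0, 0, 0],
])

```text
time_s: 10.57
tool_pos: [0.5878, 0.1947, 0.0999]
tool_rot: [-155.1, -0.7, 89.1]
force: [0.8, 10.6, 4.3]
grip_width: 0.0274
```

```bash
python3 - <<'E'
from tgt import *
where(G)
E
```

```text
t 10.57 d -1.3 u -1.0 h -1.5 mm rot err [-0.09  0.52 -0.45] F(-y,up,n) 10.6 1.3 4.2 w 27.4 tau [ 1.81 -0.08 -1.09]
```

move_arm([
  [2, -0.15, 0.05, 0, 0, 0, 0],
  [2, -0.1, 0, 0, 0, 0, 0],
  [2, 0, 0, 0, 0, 0, 0],
])

```text
time_s: 10.82
tool_pos: [0.5878, 0.1945, 0.1001]
tool_rot: [-155.1, -0.9, 89.1]
force: [0.3, 13.8, 5.0]
grip_width: 0.0276
```

```bash
python3 - <<'E'
from tgt import *
where(G)
c=viewer.read_camera("side");save(c,"s7.png",200,190,340,295,5.6)
E
```

```text
t 10.82 d -1.4 u -1.1 h -1.5 mm rot err [-0.08  0.68 -0.59] F(-y,up,n) 13.8 2.1 4.6 w 27.6 tau [ 2.49  0.01 -1.45]
```

View pics/s7.png

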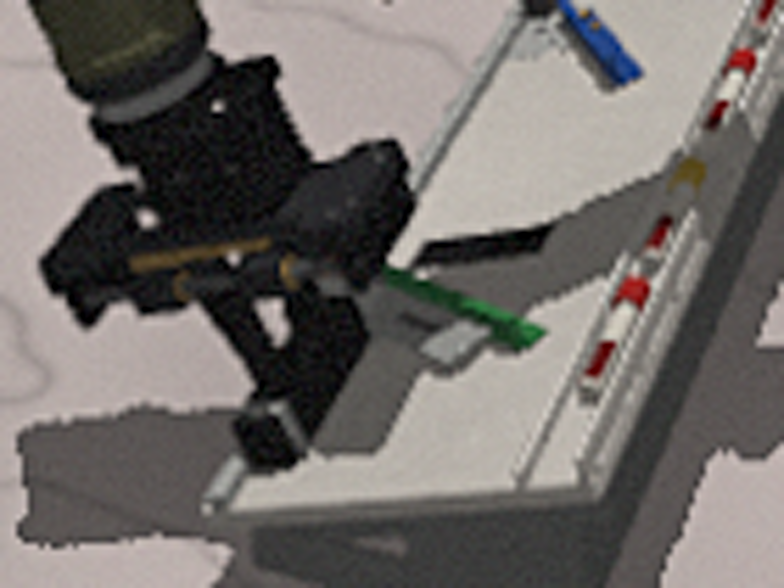

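move_arm([
  [2, 0.15, 0, 0, 0, 0, 0],
  [2, 0.1, 0, 0, 0, 0, 0],
  [5, 0, 0, 0, 0, 0, 0],
  [5, 0, 0, 0, 0, 0, 0],
  [5, 0, 0, 0, 0, 0, 0],
])

```text
time_s: 11.28
tool_pos: [0.5891, 0.1872, 0.097]
tool_rot: [-155.0, 0.0, 89.0]
force: [0.8, 0.4, -0.5]
grip_width: 0.0403
```

```bash
python3 - <<'E'
from tgt import *
where(G)
E
```

```text
t 11.28 d -9.2 u -3.0 h -2.8 mm rot err [-0.04 -0.06 -0.05] F(-y,up,n) 0.5 -1.0 -0.1 w 40.3 tau [-0.04 -0.58  0.01]
```

move_arm([
  [8.7, 0, 0, -1.5, 0, 0, 0],
  [8.7, 0, 0, -3, 0, 0, 0],
  [8.7, -2, 0, -4, 0, 0, 0],
  [8.7, -3.5, 0, -2, 0, 0, 0],
  [8.7, -1.4, 0, 0, 0, 0, 0],
])

```text
time_s: 11.7
tool_pos: [0.6348, 0.1146, 0.1941]
tool_rot: [-155.5, 0.1, 88.6]
force: [1.0, -2.0, -0.0]
grip_width: 0.073
```

move_arm([
  [8.7, 0, 0, 0, 0, 0, 0],
  [8.7, 0, 0, 0, 0, 0, 0],
  [8.7, 0, 0, 0, 0, 0, 0],
])

```text
time_s: 11.95
tool_pos: [0.6301, 0.1201, 0.189]
tool_rot: [-154.9, -0.1, 89.0]
force: [-0.1, -0.5, 0.0]
grip_width: 0.0855
```

```bash
python3 - <<'E'
from tgt import *
where(G); o=env.get_obs(); print(o["qpos"],o["tool_pos"])
c=viewer.read_camera("wrist"); np.save("w8.npy",[c,o],allow_pickle=True)
save(c,"w8.png",k=1.4)
E
```

```text
t 11.95 d -75.6 u -2.5 h 98.4 mm rot err [ 0.07  0.01 -0.14] F(-y,up,n) -0.5 0.1 0.0 w 85.5 tau [-0.02 -0.57  0.  ]
[ 12.35088026  43.62009729 -40.98409721  64.71682713  16.40271016
 103.31076806 -25.93622496] [0.63009764 0.12005022 0.18900867]
```

View pics/w8.png

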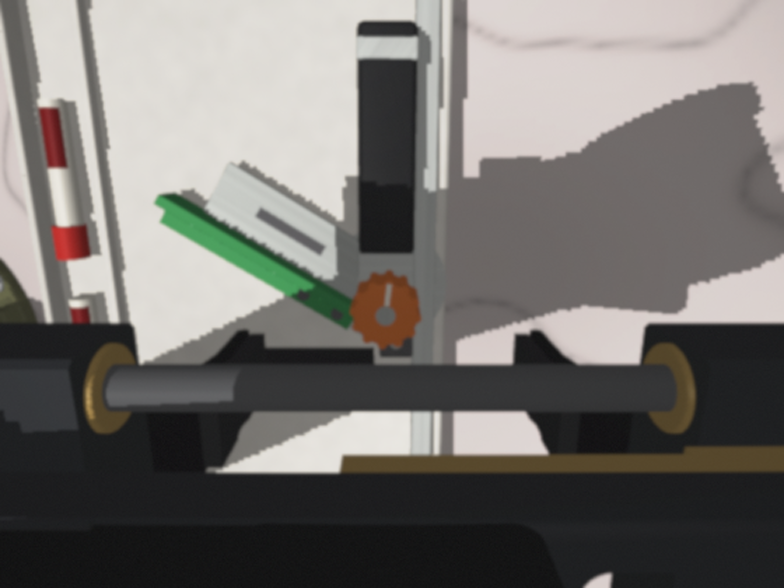

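```bash
python3 - <<'E'
from tgt import *
np.set_printoptions(precision=4,suppress=True)
c,o=np.load("w8.npy",allow_pickle=True); T=T_cw(c,o)
rot=R.from_euler('xyz',o["tool_rot"],degrees=True)
H=G+n*(-.0012)
k=hit(c,T,386/1.4-.5,311/1.4-.5,H+n*.060,n); q=k-G
print("knob d,u,h",-q@Yd*1e3,q@up*1e3,q@n*1e3,"tool",rot.inv().apply(k-o["tool_pos"])*1e3)
# knob diameter check
a=hit(c,T,351/1.4,311/1.4,H+n*.060,n);b=hit(c,T,421/1.4,311/1.4,H+n*.060,n);print(np.linalg.norm(a-b))
# stock heading
e=[hit(c,T,u/1.4-.5,v/1.4-.5,H+n*.032,n) for u,v in((387,22),(386,250))]
for x in e:
    q=x-G; print(-q@Yd*1e3,q@up*1e3)
# blade & fence edges angle
def ang(p1,p2,h):
    A=hit(c,T,p1[0]/1.4,p1[1]/1.4,H+n*h,n);B_=hit(c,T,p2[0]/1.4,p2[1]/1.4,H+n*h,n);d=A-B_
    return np.degrees(np.arctan2(d@up,-d@Yd))
print("blade free edge",ang((236,164),(335,224),.012),"slot",ang((258,212),(324,252),.012),"fence top back",ang((163,218),(345,327),.022))
E
```

```text
knob d,u,h 1.4200527833296626 0.011791665503038819 58.80000000000002 tool [ 2.1839 -2.2361 81.3222]
0.03191465566953525
128.51043655429245 -0.15600059456535603
24.81216431163656 0.2366389466134783
blade free edge 58.528458591451106 slot 58.106401913063806 fence top back 57.63208270369254
```

move_arm([
  [6, 0.12, -0.2, 1, 0, 0, -0.12],
  [6, 0, 0, 1, 0, 0, -0.12],
  [6, 0, 0, 1, 0, 0, -0.12],
  [6, 0, 0, 1, 0, 0, -0.12],
  [6, 0, 0, 1, 0, 0, -0.12],
])

```text
time_s: 12.42
tool_pos: [0.607, 0.1229, 0.1447]
tool_rot: [-159.1, -14.0, 121.3]
force: [-0.8, -0.7, -0.2]
grip_width: 0.0635
```

move_arm([
  [6, 0, 0, 1.2, 0, 0, 0],
  [6, 0, 0, 1.2, 0, 0, 0],
  [6, 0, 0, 0.45, 0, 0, 0],
  [6, 0, 0, 0, 0, 0, 0],
  [6, 0, 0, 0, 0, 0, 0],
])

```text
time_s: 12.83
tool_pos: [0.5959, 0.1222, 0.1198]
tool_rot: [-159.0, -13.8, 120.9]
force: [-0.3, 0.1, 1.2]
grip_width: 0.0598
```

```bash
python3 - <<'E'
from tgt import *
where(G,off=np.array([0,0,.0]))
c=viewer.read_camera("side");save(c,"s8.png",200,190,340,295,5.6)
E
```

```text
t 12.83 d 0.7 u -0.5 h 62.9 mm rot err [-3.000e-02 -2.000e-02 -3.455e+01] F(-y,up,n) 0.1 0.8 1.0 w 59.8 tau [ 0.08 -0.59  0.05]
```

View pics/s8.png

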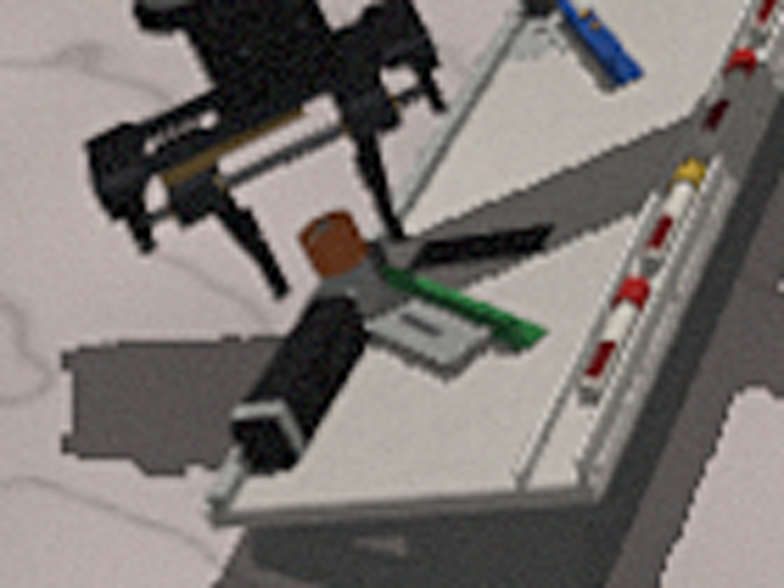

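move_arm([
  [2, 0, 0, 0, 0, 0, 0],
  [2, 0, 0, 0, 0, 0, 0],
  [2, 0, 0, 0, 0, 0, 0],
  [2, 0, 0, 0, 0, 0, 0],
  [2, 0, 0, 0, 0, 0, 0],
], force=45)

```text
time_s: 13.3
tool_pos: [0.5963, 0.1215, 0.12]
tool_rot: [-159.1, -13.8, 120.8]
force: [0.1, -0.4, 0.7]
grip_width: 0.0344
```

move_arm([
  [2, 0, 0, 0, 0, 0, 0],
  [2, 0, 0, 0, 0, 0, 0],
])

```text
time_s: 13.47
tool_pos: [0.596, 0.1211, 0.1202]
tool_rot: [-159.0, -13.8, 120.8]
force: [-1.1, -1.3, 0.9]
grip_width: 0.0291
```

```bash
python3 - <<'E'
from tgt import *
where(G,off=np.array([0,0,.0]))
E
```

```text
t 13.47 d -0.4 u -0.5 h 63.3 mm rot err [-3.000e-02 -3.000e-02 -3.446e+01] F(-y,up,n) -1.3 1.3 0.3 w 29.1 tau [-0.2  -0.17  0.12]
```

move_arm([
  [2, 0, 0, 0, 0, 0, 0.1],
  [2, 0, 0, 0, 0, 0, 0.1],
  [2, 0, 0, 0, 0, 0, 0.1],
  [2, 0, 0, 0, 0, 0, 0.1],
  [2, 0, 0, 0, 0, 0, 0.1],
])

```text
time_s: 13.88
tool_pos: [0.5957, 0.1212, 0.1195]
tool_rot: [-155.1, -2.3, 94.0]
force: [-1.5, -0.1, -1.5]
grip_width: 0.0293
```

```bash
python3 - <<'E'
from tgt import *
where(G,off=np.array([0,0,.0])); o=env.get_obs();print(o["wrist_torque"]@n)
E
```

```text
t 13.88 d -0.2 u -0.5 h 62.5 mm rot err [-0.01 -0.02 -5.58] F(-y,up,n) -0.1 0.8 -2.0 w 29.3 tau [-0.16 -0.44  0.26]
0.1732390995631844
```

move_arm([
  [2, 0, 0, 0, 0, 0, 0.1],
  [2, 0, 0, 0, 0, 0, 0.1],
  [2, 0, 0, 0, 0, 0, 0.1],
  [2, 0, 0, 0, 0, 0, 0.1],
  [2, 0, 0, 0, 0, 0, 0.1],
])

```text
time_s: 14.3
tool_pos: [0.5952, 0.1213, 0.1192]
tool_rot: [-156.7, 9.6, 67.8]
force: [-1.8, -0.3, -1.8]
grip_width: 0.0291
```

move_arm([
  [2, 0, 0, 0, 0, 0, 0.1],
  [2, 0, 0, 0, 0, 0, 0.1],
  [2, 0, 0, 0, 0, 0, 0],
])

```text
time_s: 14.55
tool_pos: [0.5953, 0.1213, 0.1191]
tool_rot: [-159.0, 13.9, 57.1]
force: [-2.1, -0.4, -1.8]
grip_width: 0.0291
```

```bash
python3 - <<'E'
from tgt import *
where(G,off=np.array([0,0,.0])); o=env.get_obs();print(o["wrist_torque"]@n)
E
```

```text
t 14.55 d -0.2 u -0.3 h 62.1 mm rot err [ 1.000e-02 -8.000e-02  3.439e+01] F(-y,up,n) -0.4 1.1 -2.5 w 29.1 tau [-0.25 -0.57  0.18]
0.065605636279714
```

move_arm([
  [2, 0, 0, 0, 0, 0, 0.06],
  [2, 0, 0, 0, 0, 0, 0.06],
  [2, 0, 0, 0, 0, 0, 0],
])

```text
time_s: 14.8
tool_pos: [0.5946, 0.1218, 0.1196]
tool_rot: [-160.5, 16.2, 50.8]
force: [-5.2, -0.4, -0.6]
grip_width: 0.029
```

```bash
python3 - <<'E'
from tgt import *
where(G,off=np.array([0,0,.0])); o=env.get_obs();print(o["wrist_torque"]@n)
c=viewer.read_camera("wrist"); save(c,"w9.png",k=1.4)
E
```

```text
t 14.80 d 0.3 u 0.5 h 62.2 mm rot err [ 0.12 -0.09 40.95] F(-y,up,n) -0.5 4.5 -2.8 w 29.0 tau [0.04 0.47 0.8 ]
0.7393227920283281
```

View pics/w9.png

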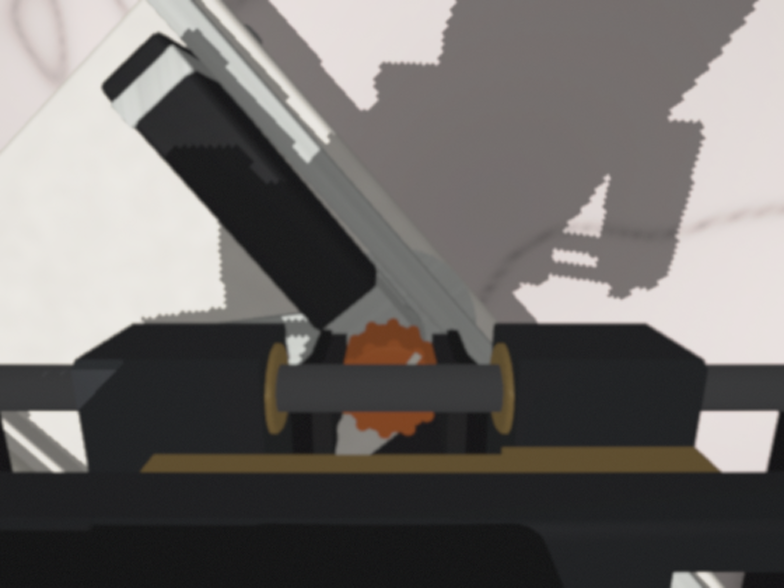

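move_arm([
  [6, 0, 0, 0, 0, 0, 0],
  [6, 0, 0, 0, 0, 0, 0],
  [6, 0, 0, 0, 0, 0, 0],
  [6, 0, 0, -2, 0, 0, 0],
  [6, 0, 0, -3, 0, 0, 0],
])

```text
time_s: 15.27
tool_pos: [0.6162, 0.1204, 0.1636]
tool_rot: [-160.6, 16.3, 50.6]
force: [0.8, -0.2, -0.0]
grip_width: 0.054
```

move_arm([
  [8, 0, 0, -2.8, 0, 0, -0.12],
  [8, 0, 0, 0, 0, 0, -0.12],
  [8, 0, 0, 0, 0, 0, -0.12],
  [8, 0, 0, 0, 0, 0, -0.12],
  [8, 0, 0, 0, 0, 0, -0.12],
])

```text
time_s: 15.68
tool_pos: [0.63, 0.1207, 0.1911]
tool_rot: [-155.4, 2.6, 83.0]
force: [-0.0, 0.4, 0.1]
grip_width: 0.0782
```

move_arm([
  [8, 0, 0, 0, 0, 0, -0.11],
  [8, 0, 0, 0, 0, 0, 0],
  [8, 0, 0, 0, 0, 0, 0],
])

```text
time_s: 15.93
tool_pos: [0.6296, 0.1206, 0.1908]
tool_rot: [-155.1, 0.2, 88.3]
force: [0.2, -0.4, -0.0]
grip_width: 0.0798
```

```bash
python3 - <<'E'
from tgt import *
where(G,off=np.zeros(3)); o=env.get_obs(); print(o["qpos"],o["tool_pos"])
c=viewer.read_camera("wrist"); np.save("w10.npy",[c,o],allow_pickle=True)
save(c,"w10.png",k=1.4)
E
```

```text
t 15.93 d -0.2 u -1.1 h 141.5 mm rot err [-0.14  0.07  0.66] F(-y,up,n) -0.4 -0.2 0.1 w 79.8 tau [-0.01 -0.57  0.01]
[ 12.16828833  43.20147109 -40.52285006  64.89720365  16.00399585
 103.11162206 -26.57040986] [0.62961592 0.12062504 0.19078022]
```

View pics/w10.png

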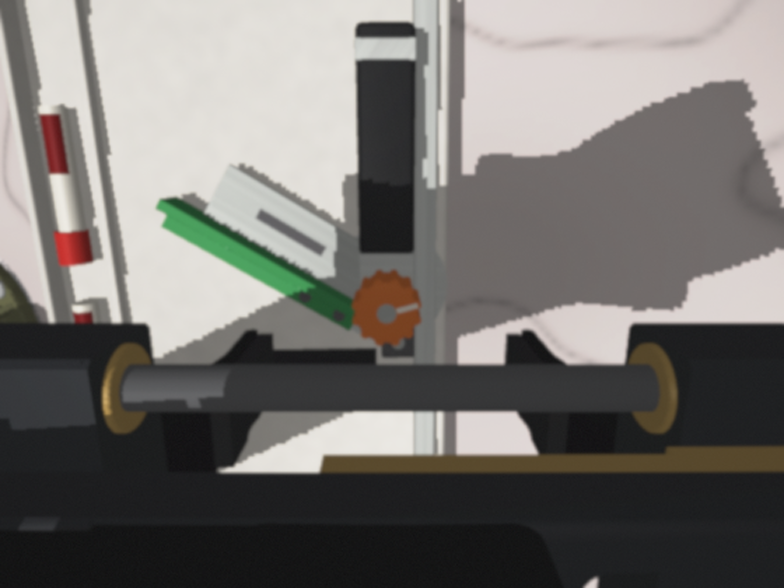

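move_arm([
  [6, 2.5, -0.05, 0, 0, 0, -0.011],
  [6, 2.5, 0, 1, 0, 0, 0],
  [6, 2.3, 0, 2, 0, 0, 0],
  [6, 0, 0, 2, 0, 0, 0],
  [6, 0, 0, 2, 0, 0, 0],
])

```text
time_s: 16.4
tool_pos: [0.5998, 0.1972, 0.127]
tool_rot: [-155.1, -0.1, 89.1]
force: [0.2, 0.1, -0.1]
grip_width: 0.0614
```

move_arm([
  [6, 0, 0, 1.6, 0, 0, 0],
  [6, 0, 0, 1.0, 0, 0, 0],
  [6, 0, 0, 0, 0, 0, 0],
  [6, 0, 0, 0, 0, 0, 0],
])

```text
time_s: 16.73
tool_pos: [0.5899, 0.1944, 0.104]
tool_rot: [-155.1, -0.0, 89.0]
force: [0.3, -0.9, 0.4]
grip_width: 0.0598
```

```bash
python3 - <<'E'
from tgt import *
where(G,off=np.zeros(3))
E
```

```text
t 16.73 d 72.8 u -0.5 h 45.4 mm rot err [-0.08  0.01 -0.08] F(-y,up,n) -0.9 -0.1 0.4 w 59.8 tau [-0.06 -0.58 -0.  ]
```

move_arm([
  [6, 0, 0, 0.45, 0, 0, 0],
  [2, 0, 0, 0, 0, 0, 0],
  [2, 0, 0, 0, 0, 0, 0],
  [2, 0, 0, 0, 0, 0, 0],
  [2, 0, 0, 0, 0, 0, 0],
])

```text
time_s: 17.15
tool_pos: [0.5881, 0.1947, 0.1001]
tool_rot: [-155.1, -0.1, 89.0]
force: [-1.5, -0.6, -0.1]
grip_width: 0.0411
```

move_arm([
  [2, 0, 0, 0, 0, 0, 0],
  [2, 0, 0, 0, 0, 0, 0],
  [2, 0, 0, 0, 0, 0, 0],
])

```text
time_s: 17.4
tool_pos: [0.5879, 0.1946, 0.0998]
tool_rot: [-155.1, -0.1, 89.0]
force: [0.5, 1.1, 0.3]
grip_width: 0.0273
```

```bash
python3 - <<'E'
from tgt import *
where(G,off=np.zeros(3))
E
```

```text
t 17.40 d 73.0 u -0.5 h 40.8 mm rot err [-0.1   0.02 -0.15] F(-y,up,n) 1.1 -0.3 0.5 w 27.3 tau [-0.03 -0.68  0.06]
```

move_arm([
  [2, 0.5, 0, 0, 0, 0, 0],
  [2, 0.7, -0.1, 0, 0, 0, 0],
  [2, 0.3, 0, -0.8, 0, 0, 0],
  [2, 0, 0, -2, 0, 0, 0],
  [2, 0, 0, -3, 0, 0, 0],
])

```text
time_s: 17.82
tool_pos: [0.6095, 0.2105, 0.1507]
tool_rot: [-154.8, -0.1, 89.2]
force: [0.4, 0.5, -3.6]
grip_width: 0.0279
```

```bash
sed -i 's/B=np.array(\[.*\]); YW/B=np.array([.5637,-.1725,.063]); YW/' tgt.py; python3 - <<'E'
from tgt import *
where(G,off=np.zeros(3)); where(B,off=np.zeros(3))
OB=np.array([-.073,-.0005,.0408])  # so that where(B,OB) is zero at home
s=plan(tcp(B,.085,.003,.05,OB),Rt,n=9,grip=2)
c=viewer.read_camera("side");save(c,"s11.png",200,150,400,300,4)
E
```

```text
t 17.82 d 89.3 u 1.7 h 96.0 mm rot err [ 0.24 -0.07 -0.31] F(-y,up,n) 0.5 -1.9 -3.1 w 27.9 tau [ 0.11 -0.96  0.05]
t 17.82 d 383.8 u 2.2 h 95.7 mm rot err [ 0.24 -0.07 -0.31] F(-y,up,n) 0.5 -1.9 -3.1 w 27.9 tau [ 0.11 -0.96  0.05]
[[2, -2.51, -0.02, 0.06, -0.0005, 0.0001, 0.0006], [2, -2.51, -0.01, 0.06, -0.0005, 0.0001, 0.0006], [2, -2.51, -0.02, 0.05, -0.0005, 0.0001, 0.0006], [2, -2.51, -0.01, 0.06, -0.0005, 0.0001, 0.0006], [2, -2.51, -0.01, 0.06, -0.0005, 0.0001, 0.0006]]
[[2, -2.5, -0.01, 0.05, -0.0005, 0.0001, 0.0006], [2, -2.51, 0, 0.06, -0.0005, 0.0001, 0.0006], [2, -2.51, -0.01, 0.06, -0.0005, 0.0001, 0.0006], [2, -2.51, -0.01, 0.05, -0.0005, 0.0001, 0.0006]]
```

View pics/s11.png

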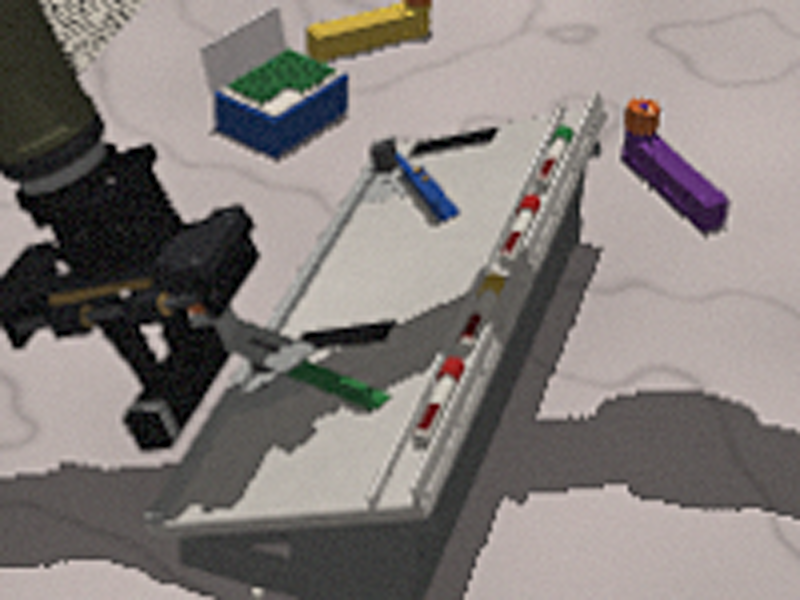

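move_arm([
  [2, -1.5, 0, 0, 0, 0, 0.001],
  [2, -2.8, -0.02, 0, 0, 0, 0.001],
  [2, -3, -0.02, 0, 0, 0, 0.001],
  [2, -3, -0.02, 0, 0, 0, 0.001],
  [2, -3, -0.02, 0.1, 0, 0, 0],
])

```text
time_s: 18.28
tool_pos: [0.6075, 0.0754, 0.1513]
tool_rot: [-155.1, -0.0, 88.9]
force: [0.5, -0.7, -3.0]
grip_width: 0.0273
```

move_arm([
  [2, -3, -0.02, 0.1, 0, 0, 0],
  [2, -2.8, 0, 0.1, 0, 0, 0],
  [2, -2.3, 0, 0.1, 0, 0, 0],
  [2, -1.2, 0, 0.1, 0, 0, 0],
  [2, 0, 0, 0, 0, 0, 0],
])

```text
time_s: 18.7
tool_pos: [0.6039, -0.0208, 0.1474]
tool_rot: [-155.0, 0.2, 88.5]
force: [0.5, -1.0, -3.7]
grip_width: 0.0275
```

```bash
cat >> tgt.py <<'E'
OB=np.array([-.073,-.0005,.0408])
E
python3 - <<'E'
from tgt import *
where(B,OB); o=env.get_obs(); print(o["qpos"])
c=viewer.read_camera("side");save(c,"s12.png",200,120,400,270,4)
c=viewer.read_camera("top");save(c,"t12.png",200,140,400,290,4)
E
```

```text
t 18.70 d 79.4 u 2.9 h 51.5 mm rot err [-0.02  0.01  0.4 ] F(-y,up,n) -1.0 -2.0 -3.1 w 27.5 tau [ 0.01 -0.92  0.02]
[ 24.14781772  40.47291188 -38.7827212   74.00636837  18.3706174
  98.0220368  -15.68143046]
```

View pics/s12.png

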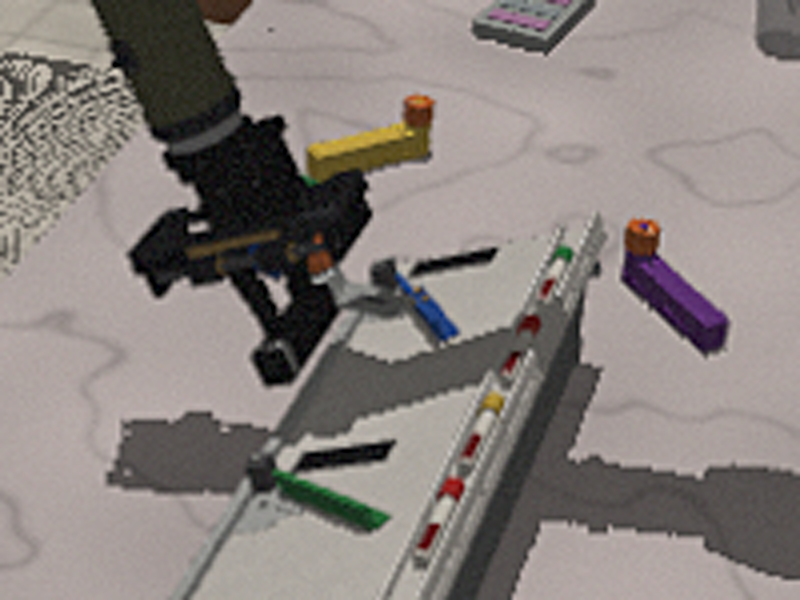

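View pics/t12.png

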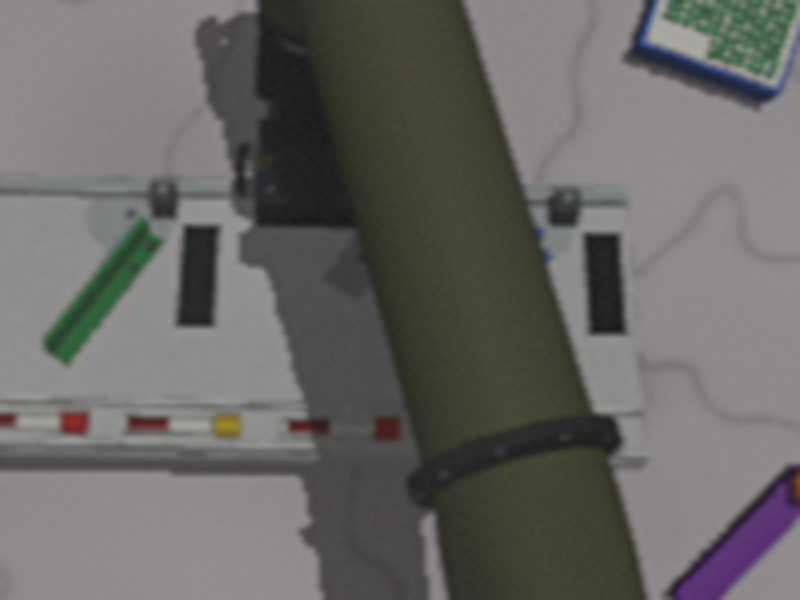

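move_arm([
  [2, 0.4, 0, 1.0, 0, 0, 0],
  [2, 0, 0, 1.2, 0, 0, 0],
  [2, 0, 0, 1.2, 0, 0, 0],
  [2, 0, 0, 0.6, 0, 0, 0],
  [2, 0, 0, 0, 0, 0, 0],
])

```text
time_s: 19.22
tool_pos: [0.5856, -0.0112, 0.1104]
tool_rot: [-154.9, 0.0, 89.0]
force: [-0.3, -0.4, -3.7]
grip_width: 0.0279
```

```bash
python3 - <<'E'
from tgt import *
where(B,OB)
c=viewer.read_camera("side");save(c,"s13.png",230,130,370,235,5.6)
E
```

```text
t 19.22 d 88.6 u 3.5 h 10.2 mm rot err [ 0.13 -0.03 -0.05] F(-y,up,n) -0.4 -1.3 -3.5 w 27.9 tau [ 0.05 -0.87 -0.03]
```

View pics/s13.png

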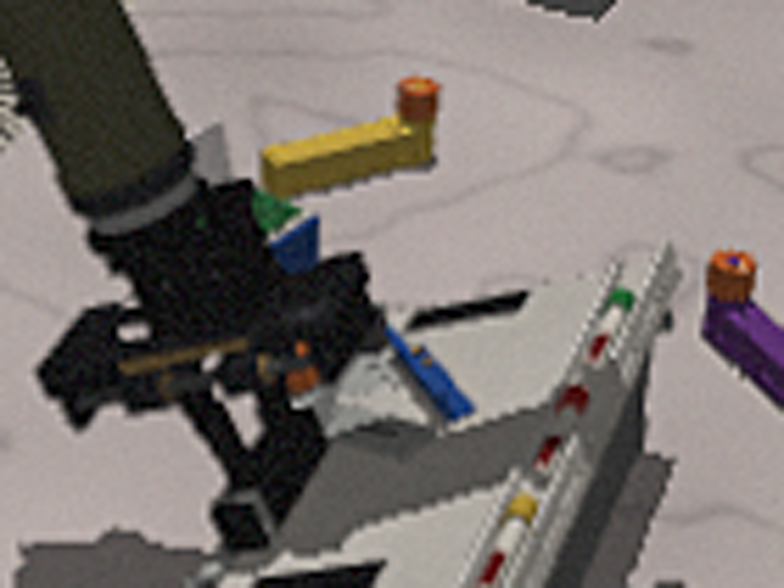

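move_arm([
  [2, 0, 0, 0.4, 0, 0, 0],
  [2, 0, 0, 0.3, 0, 0, 0],
  [2, 0, 0, 0.2, 0, 0, 0],
  [2, 0, 0, 0.0, 0, 0, 0],
  [2, 0, 0, 0, 0, 0, 0],
])

```text
time_s: 19.68
tool_pos: [0.5836, -0.0124, 0.1042]
tool_rot: [-155.1, 0.0, 88.8]
force: [-0.4, 0.8, -2.9]
grip_width: 0.0277
```

```bash
python3 - <<'E'
from tgt import *
where(B,OB)
E
```

```text
t 19.68 d 87.5 u 2.7 h 3.6 mm rot err [-0.08  0.02  0.08] F(-y,up,n) 0.8 -0.8 -2.8 w 27.7 tau [ 0.12 -0.9   0.01]
```

move_arm([
  [2, 0, 0, 0.2, 0, 0, 0],
  [2, 0, 0, 0.2, 0, 0, 0],
  [2, 0, 0, 0.1, 0, 0, 0],
  [2, 0, 0, 0.0, 0, 0, 0],
  [2, 0, 0, 0, 0, 0, 0],
])

```text
time_s: 20.1
tool_pos: [0.5822, -0.0122, 0.1007]
tool_rot: [-155.2, 0.0, 88.8]
force: [2.8, -0.9, 4.0]
grip_width: 0.0278
```

```bash
python3 - <<'E'
from tgt import *
where(B,OB)
E
```

```text
t 20.10 d 87.6 u 2.5 h -0.1 mm rot err [-0.18  0.01  0.08] F(-y,up,n) -0.8 -0.9 4.8 w 27.8 tau [ 0.02 -0.5   0.06]
```

move_arm([
  [2, 0, 0.15, 0, 0, 0, 0],
  [2, 0, 0.15, 0, 0, 0, 0],
  [2, 0, 0.15, 0, 0, 0, 0],
  [2, 0, 0, 0, 0, 0, 0],
])

```text
time_s: 20.43
tool_pos: [0.5846, -0.0122, 0.0996]
tool_rot: [-154.9, 0.0, 88.9]
force: [-2.3, -1.4, 9.4]
grip_width: 0.0277
```

```bash
python3 - <<'E'
from tgt import *
where(B,OB)
E
```

```text
t 20.43 d 87.6 u -0.1 h -0.0 mm rot err [ 0.09 -0.02  0.05] F(-y,up,n) -1.4 6.0 7.5 w 27.7 tau [-0.09  0.85  0.07]
```

move_arm([
  [2, -0.4, 0, -0.03, 0, 0, 0],
  [2, -0.8, 0, 0, 0, 0, 0],
  [2, -0.8, 0, 0, 0, 0, 0],
  [2, -0.8, 0, 0, 0, 0, 0],
  [2, -0.6, 0, 0, 0, 0, 0],
])

```text
time_s: 20.85
tool_pos: [0.5842, -0.0419, 0.0996]
tool_rot: [-155.0, -0.4, 89.0]
force: [-1.6, 7.8, 8.0]
grip_width: 0.0274
```

```bash
python3 - <<'E'
from tgt import *
where(B,OB)
c=viewer.read_camera("side");save(c,"s14.png",230,130,370,235,5.6)
E
```

```text
t 20.85 d 58.2 u -0.6 h -0.4 mm rot err [ 0.04  0.32 -0.21] F(-y,up,n) 7.8 5.0 6.6 w 27.4 tau [ 1.49  0.39 -0.71]
```

View pics/s14.png

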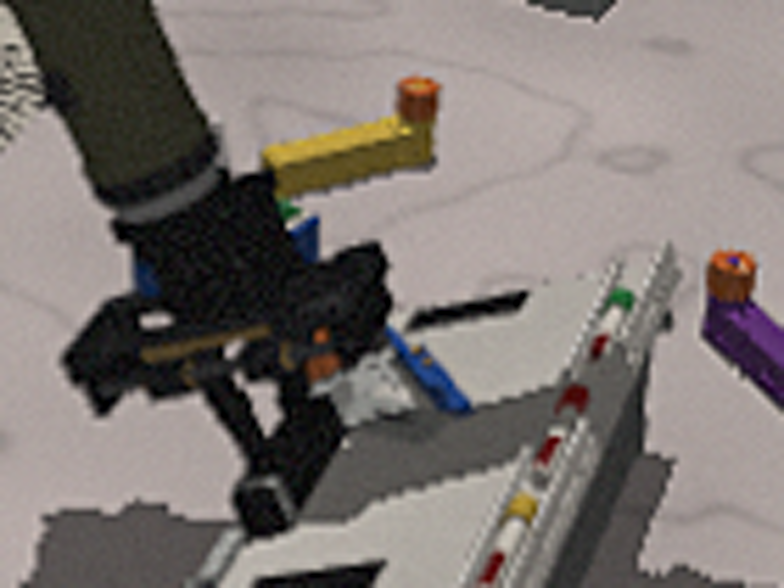

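move_arm([
  [2, -0.8, 0, 0, 0, 0, 0],
  [2, -0.8, 0, 0, 0, 0, 0],
  [2, -0.8, 0, 0, 0, 0, 0],
  [2, -0.8, 0, 0, 0, 0, 0],
  [2, -0.6, 0, 0, 0, 0, 0],
])

```text
time_s: 21.32
tool_pos: [0.5836, -0.0783, 0.0996]
tool_rot: [-155.0, -0.5, 89.0]
force: [-2.1, 10.1, 7.0]
grip_width: 0.0279
```

```bash
python3 - <<'E'
from tgt import *
where(B,OB)
c=viewer.read_camera("side");save(c,"s15.png",230,130,370,235,5.6)
E
```

```text
t 21.32 d 21.8 u -0.7 h -0.5 mm rot err [ 0.04  0.42 -0.3 ] F(-y,up,n) 10.1 5.0 5.4 w 27.9 tau [ 1.97  0.45 -1.08]
```

View pics/s15.png

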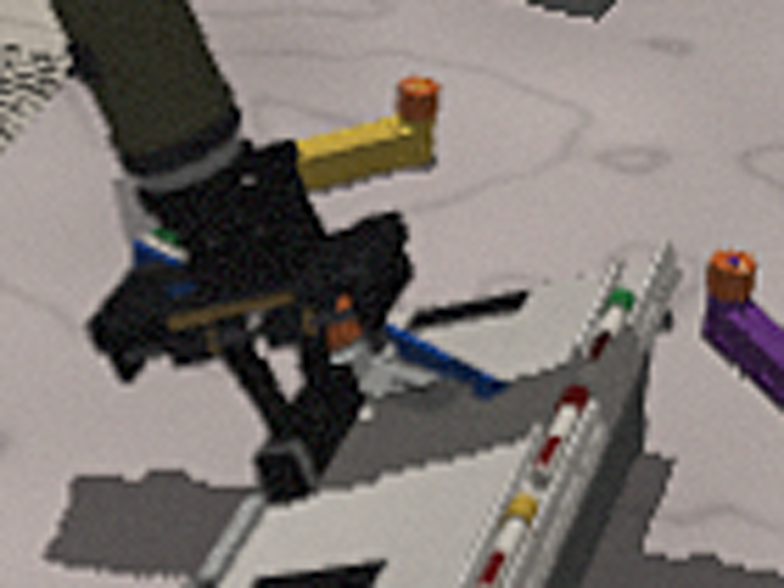

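move_arm([
  [2, -0.5, 0, 0, 0, 0, 0],
  [2, -0.5, 0, 0, 0, 0, 0],
  [2, -0.5, 0, 0, 0, 0, 0],
  [2, -0.4, 0, 0, 0, 0, 0],
  [2, 0, 0, 0, 0, 0, 0],
])

```text
time_s: 21.78
tool_pos: [0.5832, -0.0983, 0.0996]
tool_rot: [-155.0, -0.4, 89.0]
force: [-1.0, 8.0, 7.1]
grip_width: 0.0277
```

```bash
python3 - <<'E'
from tgt import *
where(B,OB)
E
```

```text
t 21.78 d 1.8 u -0.7 h -0.4 mm rot err [ 0.05  0.35 -0.22] F(-y,up,n) 7.9 4.0 5.9 w 27.7 tau [ 1.5   0.5  -0.72]
```

move_arm([
  [2, -0.2, 0, 0, 0, 0, 0],
  [2, -0.2, 0, 0, 0, 0, 0],
  [2, 0, 0, 0, 0, 0, 0],
])

```text
time_s: 22.03
tool_pos: [0.5832, -0.1011, 0.0996]
tool_rot: [-155.0, -0.5, 89.0]
force: [-1.7, 10.2, 8.5]
grip_width: 0.0276
```

```bash
python3 - <<'E'
from tgt import *
where(B,OB)
E
```

```text
t 22.03 d -1.0 u -0.8 h -0.5 mm rot err [ 0.05  0.41 -0.29] F(-y,up,n) 10.1 5.3 6.9 w 27.6 tau [ 1.79  0.44 -0.99]
```

move_arm([
  [2, -0.2, 0, 0, 0, 0, 0],
  [2, -0.2, 0, 0, 0, 0, 0],
  [2, 0, 0, 0, 0, 0, 0],
])

```text
time_s: 22.28
tool_pos: [0.5832, -0.1015, 0.0996]
tool_rot: [-155.0, -0.8, 89.1]
force: [-1.2, 16.5, 7.5]
grip_width: 0.0272
```

```bash
python3 - <<'E'
from tgt import *
where(B,OB)
E
```

```text
t 22.28 d -1.2 u -1.0 h -0.8 mm rot err [ 0.05  0.66 -0.49] F(-y,up,n) 16.5 4.5 6.2 w 27.2 tau [ 2.85  0.49 -1.7 ]
```

move_arm([
  [2, -0.15, 0.1, 0, 0, 0, 0],
  [2, 0, 0.1, 0, 0, 0, 0],
  [2, 0, 0, 0, 0, 0, 0],
])

```text
time_s: 22.53
tool_pos: [0.5834, -0.1016, 0.0996]
tool_rot: [-154.7, -0.9, 89.1]
force: [-5.9, 17.6, 12.9]
grip_width: 0.0273
```

```bash
python3 - <<'E'
from tgt import *
where(B,OB)
c=viewer.read_camera("side");save(c,"s16.png",230,130,370,235,5.6)
E
```

```text
t 22.53 d -1.2 u -1.2 h -0.8 mm rot err [ 0.32  0.7  -0.59] F(-y,up,n) 17.5 11.1 9.0 w 27.3 tau [ 3.28  1.72 -1.98]
```

View pics/s16.png

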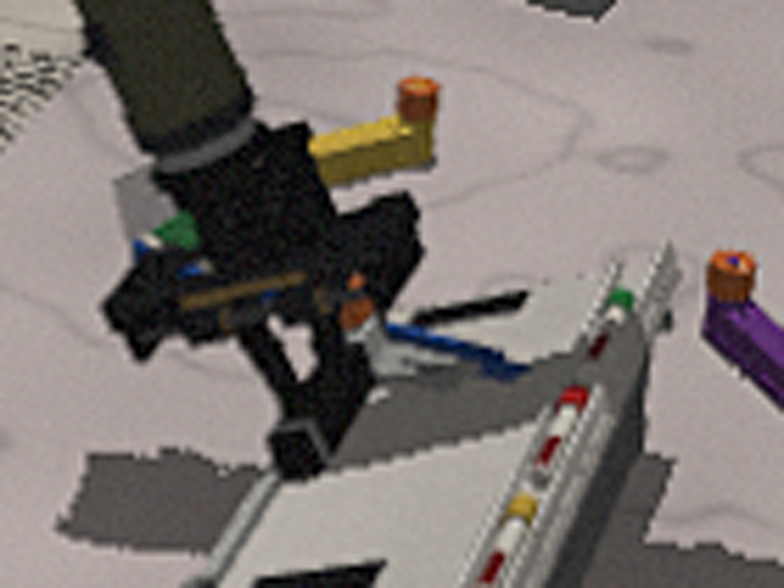

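move_arm([
  [2, 0.25, -0.15, -0.1, 0, 0, 0],
  [2, 0.2, -0.05, -0.1, 0, 0, 0],
  [5, 0, 0, 0, 0, 0, 0],
  [5, 0, 0, 0, 0, 0, 0],
  [5.5, 0, 0, 0, 0, 0, 0],
])

```text
time_s: 23.0
tool_pos: [0.5842, -0.109, 0.0995]
tool_rot: [-155.0, 0.1, 88.8]
force: [0.3, -0.2, -0.4]
grip_width: 0.0403
```

move_arm([
  [5.5, 0, 0, -1, 0, 0, 0],
  [6, 0, 0, -2, 0, 0, 0],
  [7, -1.5, 0, -3.5, 0, 0, 0],
  [8, -3.3, 0, -3, 0, 0, 0],
  [8.7, -2, 0, -0.5, 0, 0, 0],
])

```text
time_s: 23.42
tool_pos: [0.6275, -0.1774, 0.1943]
tool_rot: [-155.5, 0.2, 88.7]
force: [1.0, -2.6, 0.7]
grip_width: 0.0721
```

move_arm([
  [8.7, 0, 0, 0, 0, 0, 0],
  [8.7, 0, 0, 0, 0, 0, 0],
  [8.7, 0, 0, 0, 0, 0, 0],
])

```text
time_s: 23.67
tool_pos: [0.6243, -0.1745, 0.1885]
tool_rot: [-155.0, -0.0, 88.8]
force: [0.1, -0.4, 1.4]
grip_width: 0.0856
```

```bash
python3 - <<'E'
from tgt import *
where(B,np.zeros(3)); o=env.get_obs()
c=viewer.read_camera("wrist"); np.save("w17.npy",[c,o],allow_pickle=True)
save(c,"w17.png",k=1.4)
E
```

```text
t 23.67 d -0.8 u -1.9 h 139.3 mm rot err [-0.04  0.07  0.05] F(-y,up,n) -0.4 0.5 1.3 w 85.6 tau [ 0.04 -0.57 -0.01]
```

View pics/w17.png

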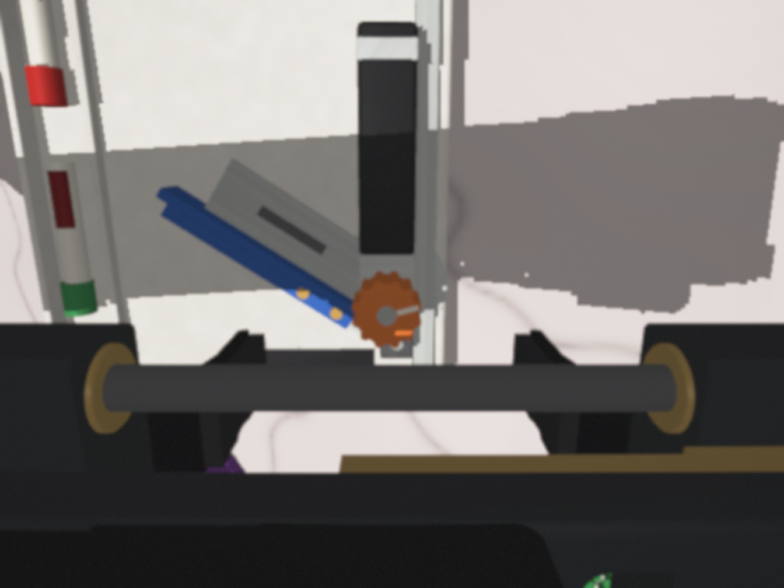

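```bash
python3 - <<'E'
from tgt import *
def rect(f,M,h,name):
    c,o=np.load(f,allow_pickle=True); T=T_cw(c,o)
    s=.0004; W,Hh=400,420
    d=np.arange(W)*s-.03; u=np.arange(Hh)*s-.03
    # x axis: up-slope to left; y axis: d upwards
    im=np.zeros((W,Hh,3),np.uint8); mx=np.zeros((W,Hh),np.float32); my=mx.copy()
    for i in range(W):
        for j in range(Hh):
            P=M+n*(h-.0012 if M is G else h)-Yd*d[W-1-i]+up*u[Hh-1-j]
            p=proj(c,T,P); mx[i,j],my[i,j]=p
    r=cv2.remap(c["img"],mx,my,cv2.INTER_CUBIC); cv2.imwrite("pics/"+name,r[:,:,::-1]); return r
a=rect("w10.npy",G,.012,"r10.png"); b=rect("w17.npy",B,.012,"r17.png")
cv2.imwrite("pics/rr.png",cv2.resize(np.hstack([a,b])[:,:,::-1],None,fx=.95,fy=.95))
E
```

```text
(no output)
```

View pics/rr.png

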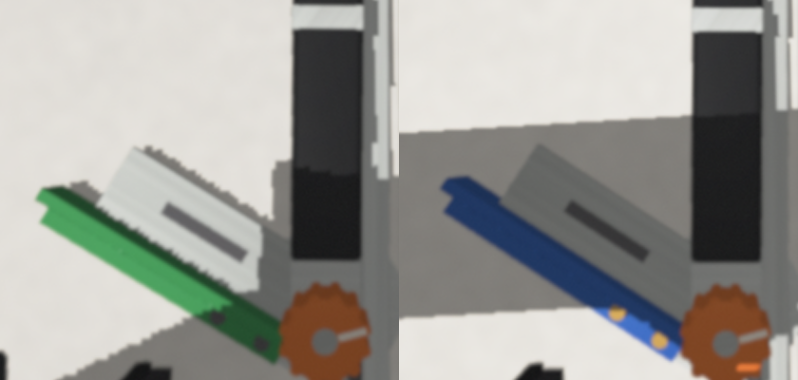

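```bash
python3 - <<'E'
import cv2,numpy as np
def edge(img,pts,name,sgn):
    # subpixel edge along line between pts: sample perpendicular profiles
    g=cv2.GaussianBlur(img,(0,0),1.2).astype(np.float32)
    (x0,y0),(x1,y1)=pts; d=np.array([x1-x0,y1-y0],float);L=np.hypot(*d);d/=L;nn=np.array([-d[1],d[0]])
    for it in range(3):
        P=[]
        for t in np.linspace(0,L,60):
            b=np.array([x0,y0])+d*t
            w=7 if it==0 else 4
            s=np.arange(-w,w+.1,.25); q=b[None]+nn[None]*s[:,None]
            v=cv2.remap(g,q[:,0].astype(np.float32).reshape(-1,1),q[:,1].astype(np.float32).reshape(-1,1),cv2.INTER_LINEAR).reshape(-1,3)
            gr=np.abs(np.gradient(v,axis=0)).sum(1); k=gr.argmax(); P.append(b+nn*s[k])
        P=np.array(P,np.float32)
        vx,vy,cx,cy=cv2.fitLine(P,cv2.DIST_HUBER,0,.01,.01).ravel()
        if vx*d[0]+vy*d[1]<0: vx,vy=-vx,-vy
        c0=np.array([cx,cy]); d=np.array([vx,vy]); nn=np.array([-vy,vx])
        a=c0+d*((np.array([x0,y0])-c0)@d); x0,y0=a
    res=np.abs((P-c0)@nn); 
    print(name,"angle from vertical %.2f  rms %.2f"%(np.degrees(np.arctan2(abs(d[0]),-d[1] if abs(d[1])>.9 else abs(d[1]))),np.median(res)))
k=1/.95
A=cv2.imread("pics/r10.png");B=cv2.imread("pics/r17.png")
S=lambda p,off=0:[((x-off)*k,y*k) for x,y in p]
edge(A,S([(165,204),(246,250)]),"g slot up",1)
edge(A,S([(163,213),(240,262)]),"g slot low",1)
edge(B,S([(571,201),(648,249)],399),"b slot up",1)
edge(B,S([(567,210),(640,262)],399),"b slot low",1)
edge(A,S([(45,222),(270,360)]),"g flange",1)
edge(B,S([(448,213),(670,360)],399),"b flange",1)
edge(A,S([(80,190),(230,287)]),"g top face edge",1)
edge(B,S([(475,182),(670,315)],399),"b top face edge",1)
edge(A,S([(140,150),(255,215)]),"g blade free",1)
edge(B,S([(545,146),(680,232)],399),"b blade free",1)
edge(A,S([(292,240),(292,40)]),"g stockL",1);edge(A,S([(361,240),(362,40)]),"g stockR",1)
edge(B,S([(693,240),(693,40)],399),"b stockL",1);edge(B,S([(760,240),(761,40)],399),"b stockR",1)
E
```

```text
g slot up angle from vertical 58.33  rms 0.23
g slot low angle from vertical 58.38  rms 0.25
b slot up angle from vertical 56.47  rms 0.25
b slot low angle from vertical 57.07  rms 0.25
g flange angle from vertical 58.79  rms 0.22
b flange angle from vertical 56.67  rms 0.24
g top face edge angle from vertical 58.49  rms 0.49
b top face edge angle from vertical 56.72  rms 0.35
g blade free angle from vertical 64.34  rms 2.18
b blade free angle from vertical 56.89  rms 0.27
g stockL angle from vertical 0.37  rms 0.23
g stockR angle from vertical 0.65  rms 0.24
b stockL angle from vertical 0.33  rms 0.24
b stockR angle from vertical 0.29  rms 0.24
```

```bash
cat > meas.py <<'E'
from tgt import *
def rect(f,M,h):
    c,o=np.load(f,allow_pickle=True); T=T_cw(c,o); s=.0004; W,Hh=400,420
    D=np.arange(W)[::-1]*s-.03; U=np.arange(Hh)[::-1]*s-.03
    P=(M+n*h)[None,None]-Yd*D[:,None,None]+up*U[None,:,None]
    Ti=np.linalg.inv(T); q=P@Ti[:3,:3].T+Ti[:3,3]; sl=q[...,:2]/q[...,2:]; sl=sl*(1+c["k1"]*(sl**2).sum(-1,keepdims=True))
    m=(sl*K(c)+[c["cx"],c["cy"]]).astype(np.float32)
    return cv2.remap(c["img"],m[...,0],m[...,1],cv2.INTER_CUBIC)[:,:,::-1].copy()
def edge(img,pts,name):
    g=cv2.GaussianBlur(img,(0,0),1.2).astype(np.float32)
    a=np.array(pts[0],float);b2=np.array(pts[1],float)
    for it in range(3):
        d=(b2-a);L=np.hypot(*d);d/=L;nn=np.array([-d[1],d[0]]);P=[]
        w=6 if it==0 else 3; s=np.arange(-w,w+.1,.25)
        for t in np.linspace(0,L,60):
            q=(a+d*t)[None]+nn[None]*s[:,None]
            v=cv2.remap(g,q[:,0].astype(np.float32).reshape(-1,1),q[:,1].astype(np.float32).reshape(-1,1),cv2.INTER_LINEAR).reshape(-1,3)
            P.append((a+d*t)+nn*s[np.abs(np.gradient(v,axis=0)).sum(1).argmax()])
        P=np.array(P,np.float32); vx,vy,cx,cy=cv2.fitLine(P,cv2.DIST_HUBER,0,.01,.01).ravel()
        v=np.array([vx,vy]);v*=np.sign(v@d);c0=np.array([cx,cy]); a,b2=c0+v*((a-c0)@v),c0+v*((b2-c0)@v)
    an=np.degrees(np.arctan2(-v[0],-v[1]))  # from deck -y toward up-slope
    print(name,"%.2f (res %.2f)"%(an,np.median(np.abs((P-c0)@nn)))); return an
E
python3 - <<'E'
from meas import *
k=1/.95
S=lambda p,off=0:[((x-off)*k,y*k) for x,y in p]
for f,M,dh,w in(("w8.npy",G,-.0012,0),("w10.npy",G,-.0012,0),("w17.npy",B,0,399)):
    I=rect(f,M,.012+dh); print(f); cv2.imwrite("pics/q_%s.png"%f[:-4],I)
    if w==0:
        edge(I,S([(246,250),(165,204)]),"slotU");edge(I,S([(240,262),(163,213)]),"slotL");edge(I,S([(270,360),(45,222)]),"flange");edge(I,S([(230,287),(80,190)]),"top")
        J=rect(f,M,.032+dh); 
    else:
        edge(I,S([(648,249),(571,201)],w),"slotU");edge(I,S([(640,262),(567,210)],w),"slotL");edge(I,S([(670,360),(448,213)],w),"flange");edge(I,S([(670,315),(475,182)],w),"top")
        J=rect(f,M,.032+dh)
    edge(I,S([(292+(2 if w else 0),240),(292+(2 if w else 0),40)]),"stockL");edge(I,S([(361,240),(362,40)]),"stockR")
E
```

```text
w8.npy
slotU 58.68 (res 0.32)
slotL 58.31 (res 0.30)
flange 58.64 (res 0.35)
top 58.70 (res 1.00)
stockL 0.00 (res 0.00)
stockR -0.38 (res 0.20)
w10.npy
slotU 58.29 (res 0.25)
slotL 58.31 (res 0.25)
flange 58.76 (res 0.26)
top 58.47 (res 0.50)
stockL -0.37 (res 0.23)
stockR -0.66 (res 0.24)
w17.npy
slotU 56.76 (res 0.25)
slotL 56.81 (res 0.28)
flange 56.71 (res 0.25)
top 56.72 (res 0.48)
stockL -0.34 (res 0.23)
stockR -0.41 (res 0.25)
```

```bash
python3 - <<'E'
from meas import *
ims=[]
for f,M,dh in(("w8.npy",G,-.0012),("w10.npy",G,-.0012),("w17.npy",B,0)):
    I=rect(f,M,.060+dh); ims.append(cv2.resize(I[255:395,255:395],None,fx=1.9,fy=1.9,interpolation=cv2.INTER_CUBIC))
cv2.imwrite("pics/kn.png",np.hstack(ims))
E
```

```text
(no output)
```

View pics/kn.png

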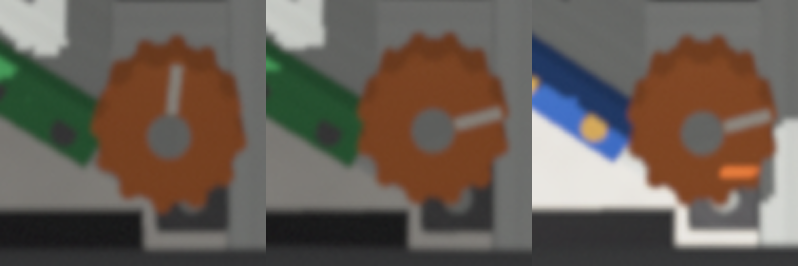

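move_arm([
  [8.7, 2, 0, 0, 0, 0, 0],
  [8.7, 3.7, 0, 0, 0, 0, 0],
  [8.7, 3.7, 0, 0, 0, 0, 0],
  [8.7, 3.7, 0, 0, 0, 0, 0],
  [8.7, 3.7, 0, 0, 0, 0, 0],
])

```text
time_s: 24.13
tool_pos: [0.627, -0.004, 0.1884]
tool_rot: [-155.0, -0.0, 88.9]
force: [1.0, -0.6, 0.5]
grip_width: 0.087
```

move_arm([
  [8.7, 3.7, 0, 0, 0, 0, 0],
  [8.7, 3.7, 0, 0, 0, 0, 0],
  [8.7, 3.2, 0, 0, 0, 0, 0],
  [8.7, 2, 0, 0, 0, 0, 0],
  [8.7, 0, 0, 0, 0, 0, 0],
])

```text
time_s: 24.55
tool_pos: [0.6277, 0.1277, 0.1885]
tool_rot: [-154.9, -0.3, 89.5]
force: [-1.0, 0.5, -0.4]
grip_width: 0.087
```

move_arm([
  [8.7, 0, 0, 0, 0, 0, 0],
  [8.7, 0, 0, 0, 0, 0, 0],
])

```text
time_s: 24.72
tool_pos: [0.6302, 0.1187, 0.1883]
tool_rot: [-155.0, 0.1, 88.9]
force: [0.2, -0.1, -0.4]
grip_width: 0.0871
```

```bash
python3 - <<'E'
from tgt import *
where(G,np.zeros(3)); o=env.get_obs()
c=viewer.read_camera("wrist"); np.save("w18.npy",[c,o],allow_pickle=True)
save(c,"w18.png",k=1.4)
E
```

```text
t 24.72 d -2.1 u -2.7 h 139.5 mm rot err [-0.03 -0.07  0.06] F(-y,up,n) -0.1 -0.4 -0.2 w 87.1 tau [-0.04 -0.61  0.  ]
```

View pics/w18.png

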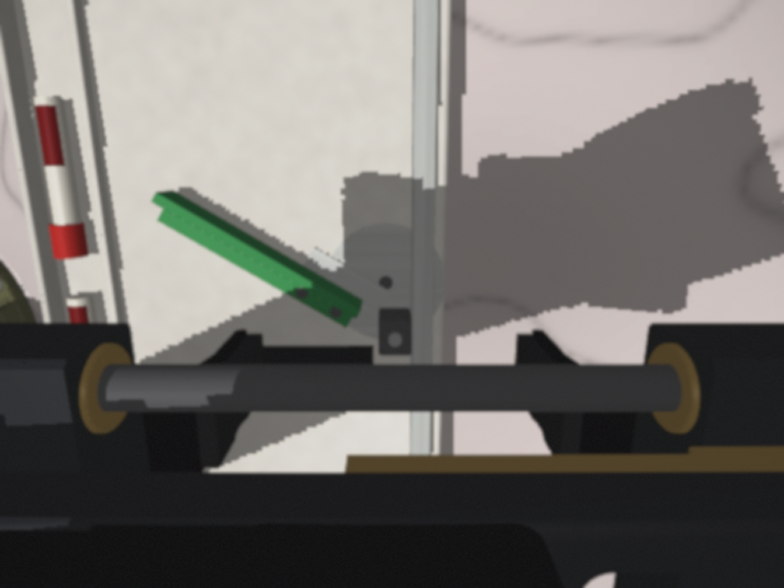

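```bash
python3 - <<'E'
from meas import *
k=1/.95
S=lambda p,off=0:[((x-off)*k,y*k) for x,y in p]
I=rect("w18.npy",G,.012-.0012); cv2.imwrite("pics/q_w18.png",I)
edge(I,S([(270,360),(45,222)]),"flange w18")
edge(I,S([(270,320),(50,186)]),"top w18")
for f,M,dh in(("w8.npy",G,-.0012),("w10.npy",G,-.0012),("w18.npy",G,-.0012),("w17.npy",B,0)):
    I=rect(f,M,.009+dh); cv2.imwrite("pics/l_%s.png"%f[:-4],I)
    print(f); edge(I,[(419-26,330),(419-26,40)],"ledge?")
I=rect("w3.npy",G,0.0); J=rect("w3.npy",G,0.012-.0012); cv2.imwrite("pics/q_w3.png",J)
E
python3 - <<'E'
import cv2,numpy as np
cv2.imwrite("pics/m.png",cv2.resize(np.hstack([cv2.imread("pics/q_w18.png"),cv2.imread("pics/q_w3.png")]),None,fx=.95,fy=.95))
E
```

```text
flange w18 58.72 (res 0.33)
top w18 58.72 (res 0.28)
w8.npy
ledge? 0.47 (res 0.85)
w10.npy
ledge? 0.31 (res 0.99)
w18.npy
ledge? -0.07 (res 1.11)
w17.npy
ledge? -3.34 (res 1.84)
```

View pics/m.png

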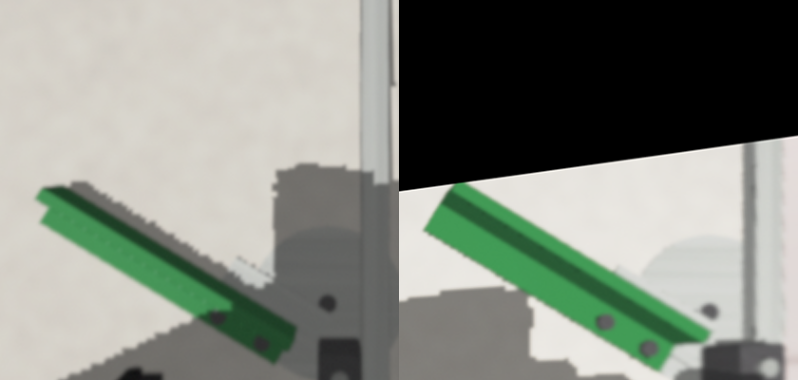

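move_arm([
  [8, -2, 0, 0, 0, 0, 0.1],
  [8, -3.7, 0.4, 0, 0, 0, 0.1],
  [8, -3.6, 0.7, 0, 0, 0, 0.1],
  [8, -3.5, 1.1, 0, 0, 0, 0.1],
  [8, -3.3, 1.5, 0, 0, 0, 0.1],
])

```text
time_s: 25.18
tool_pos: [0.6276, -0.0517, 0.1884]
tool_rot: [-157.9, 11.8, 62.0]
force: [0.8, -0.1, 0.4]
grip_width: 0.0798
```

```bash
python3 - <<'E'
from tgt import *
where(B,np.zeros(3))
r=Rt*R.from_rotvec([0,0,.6])
p=B+Yd*.0002-up*.0005+n*.085
plan(p,r,n=4,grip=7)
E
```

```text
t 25.18 d 122.0 u -2.8 h 139.7 mm rot err [-0.07  0.03 29.17] F(-y,up,n) -0.1 -0.6 0.7 w 79.8 tau [-0.04 -0.57  0.01]
[[7, -2.7, 1.44, 1.37, 0.0002, -0.0002, 0.0227], [7, -2.66, 1.5, 1.36, 0.0002, -0.0002, 0.0227], [7, -2.63, 1.56, 1.37, 0.0002, -0.0002, 0.0227], [7, -2.59, 1.62, 1.37, 0.0002, -0.0002, 0.0227]]
```

move_arm([
  [6.5, -2.7, 1.44, 0.5, 0, 0, 0.025],
  [6.5, -2.66, 1.5, 1, 0, 0, 0.025],
  [6.5, -2.63, 1.56, 1.5, 0, 0, 0.025],
  [6.5, -1.8, 1.1, 1.5, 0, 0, 0.025],
  [6.5, 0, 0, 1, 0, 0, 0],
])

```text
time_s: 25.6
tool_pos: [0.5987, -0.1696, 0.1376]
tool_rot: [-159.1, 14.2, 56.3]
force: [0.4, -1.2, 0.2]
grip_width: 0.066
```

move_arm([
  [6, 0, 0, 0, 0, 0, 0],
  [6, 0, 0, 0, 0, 0, 0],
])

```text
time_s: 25.77
tool_pos: [0.6006, -0.16, 0.1389]
tool_rot: [-158.9, 13.7, 57.0]
force: [0.7, 0.4, 0.5]
grip_width: 0.0611
```

```bash
python3 - <<'E'
from tgt import *
where(B,np.zeros(3))
r=Rt*R.from_rotvec([0,0,.6])
p=B+Yd*.0002-up*.0005+n*.062
plan(p,r,n=3,grip=6)
E
```

```text
t 25.77 d 13.2 u -1.1 h 84.3 mm rot err [1.000e-02 1.000e-01 3.445e+01] F(-y,up,n) 0.4 -0.4 0.8 w 61.1 tau [-0.   -0.51 -0.05]
[[6, -0.38, 0.24, 0.74, -0.0002, -0.0005, -0.0004], [6, -0.38, 0.23, 0.75, -0.0002, -0.0005, -0.0004], [6, -0.38, 0.24, 0.74, -0.0002, -0.0005, -0.0004]]
```

move_arm([
  [6, -0.6, 0.38, 0, 0, 0, 0],
  [6, -0.5, 0.33, 0.2, 0, 0, 0],
  [6, 0, 0, 1, 0, 0, 0],
  [6, 0, 0, 1.0, 0, 0, 0],
  [6, 0, 0, 0, 0, 0, 0],
])

```text
time_s: 26.18
tool_pos: [0.5895, -0.1727, 0.117]
tool_rot: [-158.8, 13.9, 57.1]
force: [0.5, -0.7, -0.2]
grip_width: 0.0602
```

```bash
python3 - <<'E'
from tgt import *
where(B,np.zeros(3))
E
```

```text
t 26.18 d 0.3 u -0.5 h 59.9 mm rot err [ 1.500e-01 -1.000e-02  3.441e+01] F(-y,up,n) -0.7 -0.6 0.0 w 60.2 tau [-0.04 -0.56 -0.05]
```

move_arm([
  [2, 0, 0, -0.1, 0, 0, 0],
  [2, 0, 0, 0, 0, 0, 0],
  [2, 0, 0, 0, 0, 0, 0],
  [2, 0, 0, 0, 0, 0, 0],
  [2, 0, 0, 0, 0, 0, 0],
])

```text
time_s: 26.6
tool_pos: [0.592, -0.1729, 0.1205]
tool_rot: [-159.1, 13.8, 57.0]
force: [-0.6, 1.1, -0.5]
grip_width: 0.0341
```

move_arm([
  [2, 0, 0, 0, 0, 0, 0],
  [2, 0, 0, 0.2, 0, 0, 0],
  [2, 0, 0, 0.2, 0, 0, -0.05],
  [2, 0, 0, 0.1, 0, 0, -0.1],
  [2, 0, 0, 0, 0, 0, -0.1],
])

```text
time_s: 27.02
tool_pos: [0.5916, -0.1728, 0.1205]
tool_rot: [-156.7, 8.2, 70.7]
force: [3.7, 0.0, 17.5]
grip_width: 0.029
```

```bash
python3 - <<'E'
from tgt import *
where(B,np.zeros(3))
o=env.get_obs(); print(o["wrist_torque"]@n)
E
```

```text
t 27.02 d 0.2 u -1.0 h 63.9 mm rot err [-3.80e-01  1.00e-02  1.99e+01] F(-y,up,n) 0.1 4.1 17.4 w 29.0 tau [ 0.08  0.76 -0.18]
-0.13500603575731346
```

Pressing 17 N and the knob is turning back. Continue.

move_arm([
  [2, 0, 0, 0, 0, 0, -0.1],
  [2, 0, 0, 0, 0, 0, -0.1],
  [2, 0, 0, 0, 0, 0, -0.1],
  [2, 0, 0, 0, 0, 0, -0.1],
  [2, 0, 0, 0, 0, 0, -0.1],
])

```text
time_s: 27.43
tool_pos: [0.5913, -0.173, 0.1214]
tool_rot: [-155.6, -3.6, 96.9]
force: [1.4, 0.3, 21.1]
grip_width: 0.0293
```

move_arm([
  [2, 0, 0, 0, 0, 0, -0.1],
  [2, 0, 0, 0, 0, 0, -0.1],
  [2, 0, 0, 0, 0, 0, -0.1],
  [2, 0, 0, 0, 0, 0, -0.1],
  [2, 0, 0, 0, 0, 0, -0.03],
])

```text
time_s: 27.85
tool_pos: [0.5914, -0.1733, 0.1221]
tool_rot: [-159.0, -13.2, 119.8]
force: [3.0, 0.4, 23.7]
grip_width: 0.0292
```

```bash
python3 - <<'E'
from tgt import *
where(B,np.zeros(3))
c=viewer.read_camera("wrist"); save(c,"w20.png",k=1.4)
E
```

```text
t 27.85 d -0.3 u -0.1 h 65.2 mm rot err [ -0.31  -0.18 -33.3 ] F(-y,up,n) 0.4 7.3 22.8 w 29.2 tau [-0.23  1.47 -0.19]
```

View pics/w20.png

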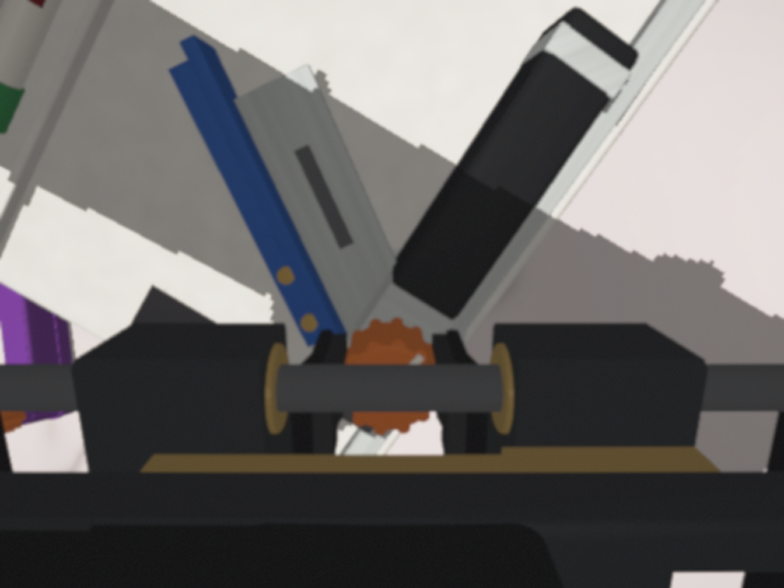

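move_arm([
  [2, 0, 0, 0, 0, 0, -0.06],
  [2, 0, 0, 0, 0, 0, -0.03],
  [2, 0, 0, 0, 0, 0, 0],
])

```text
time_s: 28.15
tool_pos: [0.5914, -0.1735, 0.1222]
tool_rot: [-160.1, -14.9, 124.6]
force: [2.8, -0.6, 23.1]
grip_width: 0.0289
```

```bash
python3 - <<'E'
from tgt import *
where(B,np.zeros(3));o=env.get_obs(); print(o["wrist_torque"]@n)
E
```

```text
t 28.15 d -0.4 u -0.1 h 65.4 mm rot err [ -0.3   -0.21 -38.27] F(-y,up,n) -0.5 7.2 22.1 w 28.9 tau [-0.18  1.5  -0.08]
-0.15601799340979808
```

move_arm([
  [2, 0, 0, -0.3, 0, 0, 0],
  [6, 0, 0, -0.1, 0, 0, 0],
  [6, 0, 0, 0, 0, 0, 0],
  [6, 0, 0, -1, 0, 0, 0],
  [6, 0, 0, -3, 0, 0, 0.1],
])

```text
time_s: 28.57
tool_pos: [0.6053, -0.1742, 0.152]
tool_rot: [-158.2, -13.4, 118.9]
force: [0.8, 0.2, -0.9]
grip_width: 0.0481
```

move_arm([
  [7, 0, 0, -3.3, 0, 0, 0.12],
  [7, 0, 0, 0, 0, 0, 0.12],
  [7, 0, 0, 0, 0, 0, 0.12],
  [7, 0, 0, 0, 0, 0, 0.12],
  [7, 0, 0, 0, 0, 0, 0.085],
])

```text
time_s: 28.98
tool_pos: [0.6224, -0.1734, 0.1855]
tool_rot: [-155.1, 0.0, 88.8]
force: [-0.1, 0.2, -0.7]
grip_width: 0.0691
```

```bash
python3 - <<'E'
from tgt import *
where(B,np.zeros(3)); o=env.get_obs()
c=viewer.read_camera("wrist"); np.save("w21.npy",[c,o],allow_pickle=True)
save(c,"w21.png",k=1.4)
E
```

```text
t 28.98 d 0.3 u -1.4 h 135.8 mm rot err [-0.07  0.01  0.09] F(-y,up,n) 0.2 -0.2 -0.7 w 69.1 tau [-0.02 -0.59  0.02]
```

View pics/w21.png

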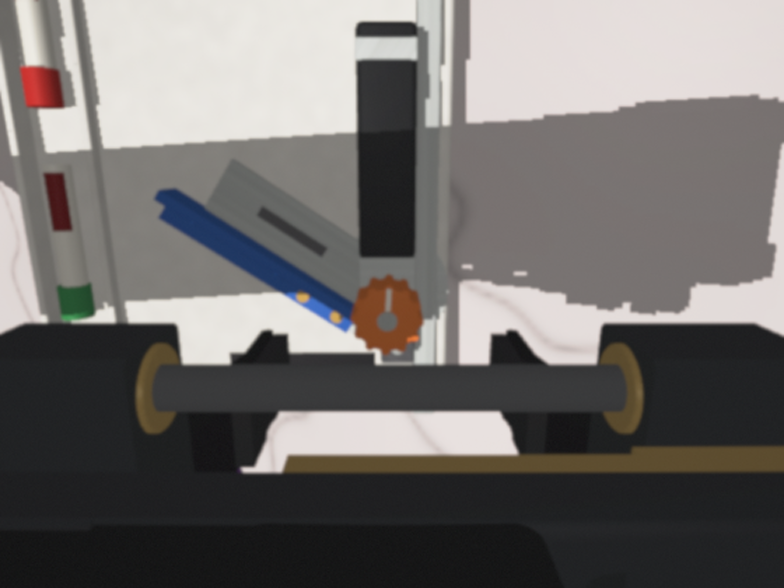

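move_arm([
  [6, 2.5, -0.08, 0, 0, 0, 0],
  [6, 2.5, 0, 1, 0, 0, 0],
  [6, 2.3, 0, 2, 0, 0, 0],
  [6, 0, 0, 2.5, 0, 0, 0],
  [6, 0, 0, 2.3, 0, 0, 0],
])

```text
time_s: 29.45
tool_pos: [0.5895, -0.0971, 0.1147]
tool_rot: [-155.1, -0.2, 89.4]
force: [-0.3, -0.9, 0.5]
grip_width: 0.0603
```

move_arm([
  [6, 0, 0, 1.3, 0, 0, 0],
  [6, 0, 0, 0.4, 0, 0, 0],
  [2, 0, 0, 0, 0, 0, 0],
  [2, 0, 0, 0, 0, 0, 0],
])

```text
time_s: 29.78
tool_pos: [0.5831, -0.0999, 0.1004]
tool_rot: [-155.1, -0.1, 89.1]
force: [0.8, -0.5, 0.2]
grip_width: 0.053
```

```bash
python3 - <<'E'
from tgt import *
where(B,np.zeros(3))
E
```

```text
t 29.78 d 73.0 u -0.5 h 41.5 mm rot err [-0.13  0.03 -0.25] F(-y,up,n) -0.5 -0.7 0.6 w 53.0 tau [-0.02 -0.56  0.01]
```

move_arm([
  [2, 0, 0, 0, 0, 0, 0],
  [2, 0, 0, 0, 0, 0, 0],
  [2, 0, 0, 0, 0, 0, 0],
  [2, 0, 0, 0, 0, 0, 0],
  [2, 0, 0, 0, 0, 0, 0],
])

```text
time_s: 30.2
tool_pos: [0.5829, -0.0998, 0.1003]
tool_rot: [-155.1, -0.1, 89.1]
force: [0.9, -0.4, 1.9]
grip_width: 0.0273
```

move_arm([
  [2, 0.5, 0, 0, 0, 0, 0],
  [2, 0.7, -0.1, 0, 0, 0, 0],
  [2, 0.3, 0, -0.8, 0, 0, 0],
  [2, 0, 0, -2, 0, 0, 0],
  [2, 0, 0, -3, 0, 0, 0],
])

```text
time_s: 30.62
tool_pos: [0.6042, -0.0839, 0.1508]
tool_rot: [-154.7, -0.2, 89.2]
force: [0.6, -0.7, -4.1]
grip_width: 0.0275
```

```bash
python3 - <<'E'
from tgt import *
where(B,OB);where(G,OB)
E
```

```text
t 30.62 d 16.4 u 2.2 h 55.1 mm rot err [ 0.3   0.06 -0.37] F(-y,up,n) -0.7 -2.2 -3.4 w 27.5 tau [-0.01 -1.01  0.01]
t 30.62 d -278.2 u 1.7 h 55.3 mm rot err [ 0.3   0.06 -0.37] F(-y,up,n) -0.7 -2.2 -3.4 w 27.5 tau [-0.01 -1.01  0.01]
```

move_arm([
  [2, 1.5, 0, 0, 0, 0, 0],
  [2, 3.3, 0, 0, 0, 0, 0],
  [2, 3.8, 0, 0, 0, 0, 0],
  [2, 3.8, 0, 0, 0, 0, 0],
  [2, 3.8, 0, 0, 0, 0, 0],
])

```text
time_s: 31.03
tool_pos: [0.6081, 0.0794, 0.1527]
tool_rot: [-155.0, -0.2, 89.1]
force: [1.1, -0.1, -3.0]
grip_width: 0.0274
```

move_arm([
  [2, 3.8, 0, 0, 0, 0, 0],
  [2, 3.8, 0, 0, 0, 0, 0],
  [2, 3.8, 0, 0, 0, 0, 0],
  [2, 3.8, 0, 0, 0, 0, 0],
  [2, 3, 0, 0, 0, 0, 0],
])

```text
time_s: 31.45
tool_pos: [0.6098, 0.2635, 0.153]
tool_rot: [-155.0, -0.2, 89.3]
force: [-0.7, 1.1, -3.6]
grip_width: 0.0274
```

move_arm([
  [2, 1.5, 0, 0.3, 0, 0, 0],
  [2, 0, 0, 1, 0, 0, 0],
  [2, 0, 0, 1.2, 0, 0, 0],
  [2, 0, 0, 1, 0, 0, 0],
  [2, 0, 0, 0.4, 0, 0, 0],
])

```text
time_s: 31.87
tool_pos: [0.5942, 0.2726, 0.1158]
tool_rot: [-154.9, 0.0, 89.1]
force: [-0.5, -0.6, -3.5]
grip_width: 0.0274
```

```bash
python3 - <<'E'
from tgt import *
where(G,OB)
E
```

```text
t 31.87 d 78.0 u 2.2 h 16.7 mm rot err [ 0.1  -0.11 -0.15] F(-y,up,n) -0.6 -1.0 -3.4 w 27.4 tau [ 0.01 -0.94  0.01]
```

move_arm([
  [2, 1, 0, 0.5, 0, 0, 0],
  [2, 0, 0, 0.6, 0, 0, 0],
  [2, 0, 0, 0.4, 0, 0, 0],
  [2, 0, 0, 0.1, 0, 0, 0],
  [2, 0, 0, 0, 0, 0, 0],
])

```text
time_s: 32.28
tool_pos: [0.5888, 0.2838, 0.1035]
tool_rot: [-155.1, -0.1, 89.1]
force: [0.6, -0.2, -3.7]
grip_width: 0.0276
```

```bash
python3 - <<'E'
from tgt import *
where(G,OB)
E
```

```text
t 32.28 d 89.1 u 1.9 h 3.0 mm rot err [-0.07 -0.01 -0.2 ] F(-y,up,n) -0.2 -2.2 -3.1 w 27.6 tau [ 0.07 -0.94  0.  ]
```

move_arm([
  [2, 0, 0, 0.2, 0, 0, 0],
  [2, 0, 0, 0.15, 0, 0, 0],
  [2, 0, 0.15, 0.05, 0, 0, 0],
  [2, 0, 0.15, 0, 0, 0, 0],
  [2, 0, 0, 0, 0, 0, 0],
])

```text
time_s: 32.7
tool_pos: [0.5899, 0.2843, 0.1002]
tool_rot: [-155.0, -0.1, 89.1]
force: [-1.2, -0.7, 4.9]
grip_width: 0.0275
```

```bash
python3 - <<'E'
from tgt import *
where(G,OB)
c=viewer.read_camera("side");save(c,"s22.png",200,190,340,295,5.6)
# finger widen target: bevel home d=89; blade 57 deg; tool yaw aligned; closed fingers block 30 (y) x 19 (x)
E
```

```text
t 32.70 d 89.7 u -0.3 h 0.4 mm rot err [-0.04  0.04 -0.21] F(-y,up,n) -0.7 3.1 4.0 w 27.5 tau [-0.34  0.1  -0.04]
```

View pics/s22.png

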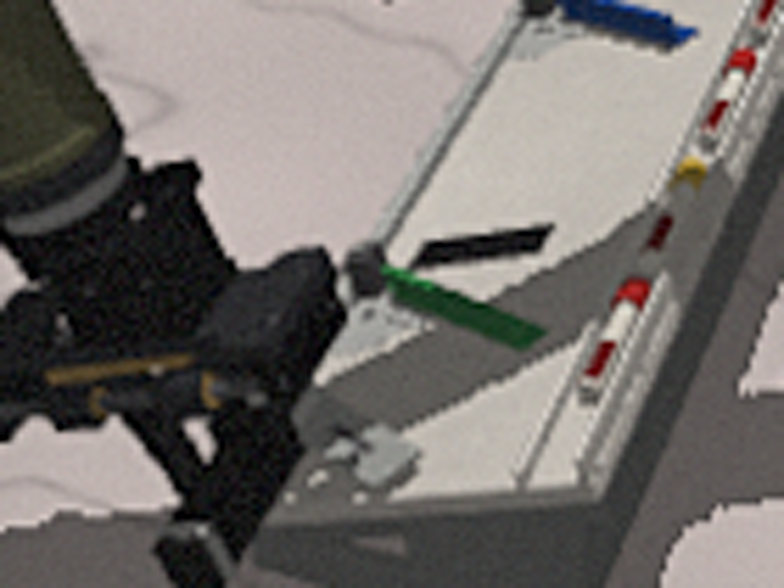

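move_arm([
  [2, -0.6, 0, 0, 0, 0, 0],
  [2, -0.7, 0, 0, 0, 0, 0],
  [2, 0.2, 0, 0, 0, 0, 0],
  [5, 0, 0, 0, 0, 0, 0],
  [5, 0, 0, 0, 0, 0, 0],
])

```text
time_s: 33.17
tool_pos: [0.5901, 0.2727, 0.0985]
tool_rot: [-155.1, -0.1, 89.1]
force: [-0.2, 0.1, 0.1]
grip_width: 0.0348
```

move_arm([
  [5, 0, 0, 0, 0, 0, 0],
  [5, 0, 0, -1.5, 0, 0, 0],
  [5, 0, 0, -2, 0, 0, 0],
  [3, 0, 0, -0.5, 0, 0, 0],
  [0, 0, 0, 0, 0, 0, 0],
])

```text
time_s: 33.58
tool_pos: [0.6077, 0.2731, 0.136]
tool_rot: [-155.2, -0.2, 89.0]
force: [0.1, 0.2, -1.2]
grip_width: 0.0426
```

```bash
python3 - <<'E'
from tgt import *
where(G,np.zeros(3)); o=env.get_obs()
c=viewer.read_camera("wrist"); np.save("w23.npy",[c,o],allow_pickle=True)
save(c,"w23.png",k=1.4)
E
```

```text
t 33.58 d 151.8 u -1.8 h 81.4 mm rot err [-0.23  0.09 -0.2 ] F(-y,up,n) 0.2 -0.6 -1.1 w 42.6 tau [-0.04 -0.58 -0.01]
```

View pics/w23.png

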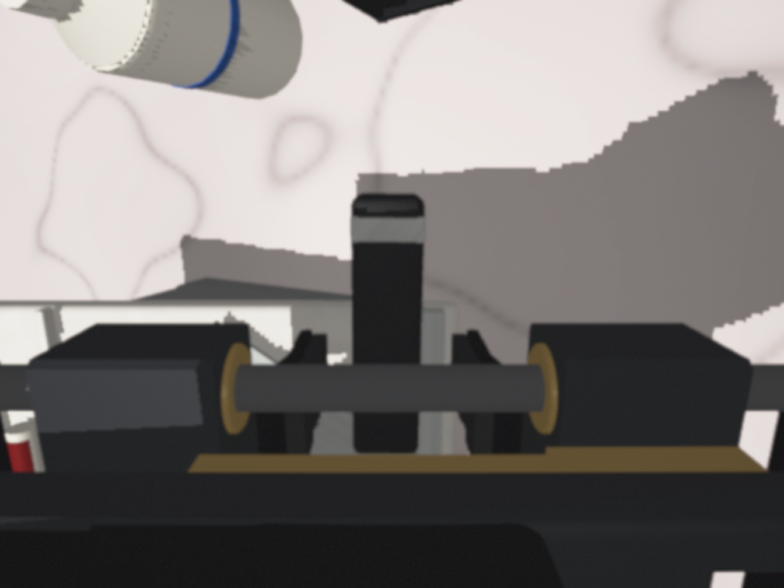

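move_arm([
  [0, 0.3, -1.5, 0, 0, 0, 0],
  [0, 0.3, -2.1, 0, 0, 0, 0],
  [0, 0, -2, 0, 0, 0, 0],
  [0, 0, 0, 0.5, 0, 0, 0],
  [0, 0, 0, 1, 0, 0, 0],
])

```text
time_s: 34.05
tool_pos: [0.5495, 0.28, 0.1451]
tool_rot: [-155.2, -0.1, 89.1]
force: [0.5, -0.5, -0.0]
grip_width: 0.0071
```

```bash
python3 - <<'E'
from tgt import *
where(G,np.zeros(3)); 
c=viewer.read_camera("side");save(c,"s23.png",200,190,340,295,5.6)
E
```

```text
t 34.05 d 157.6 u 54.9 h 64.9 mm rot err [-0.2   0.   -0.27] F(-y,up,n) -0.5 -0.5 0.2 w 7.1 tau [-0.04 -0.6  -0.02]
```

View pics/s23.png

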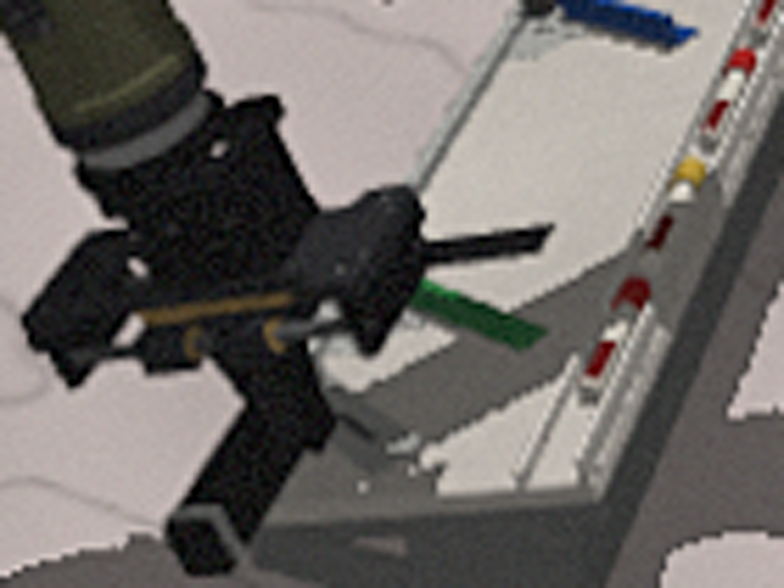

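move_arm([
  [0, 0.2, 0, 1, 0, 0, 0],
  [0, 0, 0, 1.2, 0, 0, 0],
  [0, 0, 0, 0.9, 0, 0, 0],
  [0, 0, 0, 0.2, 0, 0, 0],
  [0, 0, 0, 0, 0, 0, 0],
])

```text
time_s: 34.52
tool_pos: [0.5349, 0.2815, 0.1135]
tool_rot: [-154.9, -0.0, 89.1]
force: [0.5, 1.1, 0.2]
grip_width: 0.0005
```

```bash
python3 - <<'E'
from tgt import *
where(G,np.zeros(3)); 
E
```

```text
t 34.52 d 158.8 u 54.9 h 30.2 mm rot err [ 0.06 -0.05 -0.21] F(-y,up,n) 1.2 -0.3 0.4 w 0.5 tau [-0.05 -0.63  0.  ]
```

move_arm([
  [0, -0.6, 0, 0, 0, 0, 0],
  [0, -0.8, 0, 0, 0, 0, 0],
  [0, -0.8, 0, 0, 0, 0, 0],
  [0, -0.7, 0, 0, 0, 0, 0],
  [0, -0.4, 0, 0, 0, 0, 0],
])

```text
time_s: 34.93
tool_pos: [0.5359, 0.2471, 0.1153]
tool_rot: [-155.1, -0.1, 89.0]
force: [-0.0, -0.7, 0.2]
grip_width: 0.0006
```

```bash
python3 - <<'E'
from tgt import *
where(G,np.zeros(3)); 
c=viewer.read_camera("side");save(c,"s24.png",200,190,340,295,5.6)
E
```

```text
t 34.93 d 124.5 u 54.1 h 32.5 mm rot err [-0.13  0.02 -0.1 ] F(-y,up,n) -0.7 0.1 0.2 w 0.6 tau [ 0.18 -0.52 -0.06]
```

View pics/s24.png

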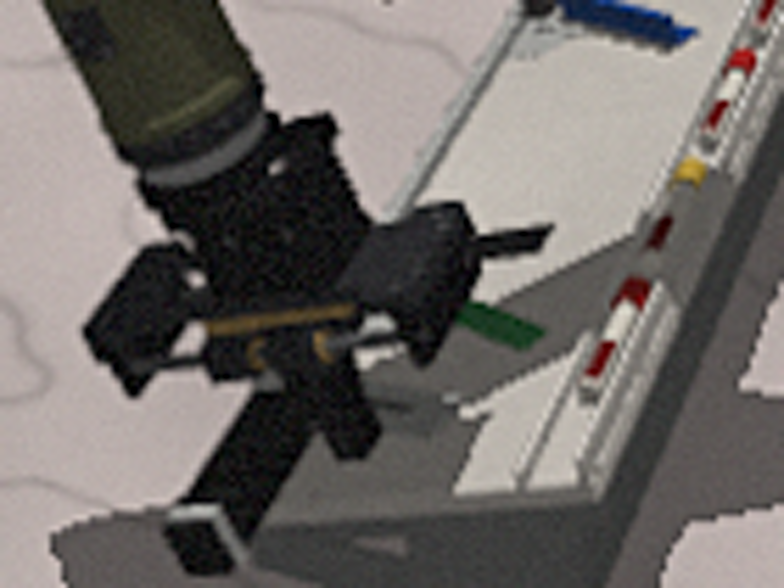

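move_arm([
  [0, 1, 0, 0, 0, 0, 0],
  [0, 1, 0, -2, 0, 0, 0],
  [4, 0.7, 1, -3.5, 0, 0, 0],
  [6, 0, 2.5, -1, 0, 0, 0],
  [6, 0, 2, 0, 0, 0, 0],
])

```text
time_s: 35.4
tool_pos: [0.6154, 0.2772, 0.1544]
tool_rot: [-155.4, -0.3, 89.1]
force: [0.7, -0.8, 0.0]
grip_width: 0.0133
```

```bash
python3 - <<'E'
from tgt import *
where(G,np.zeros(3)); o=env.get_obs()
c=viewer.read_camera("side");save(c,"s25.png",200,190,340,295,5.6)
c=viewer.read_camera("wrist"); np.save("w25.npy",[c,o],allow_pickle=True);save(c,"w25.png",k=1.4)
E
```

```text
t 35.40 d 156.1 u -1.0 h 101.2 mm rot err [-0.43  0.19 -0.33] F(-y,up,n) -0.8 -0.6 0.3 w 13.3 tau [-0.09 -0.6   0.05]
```

View pics/s25.png

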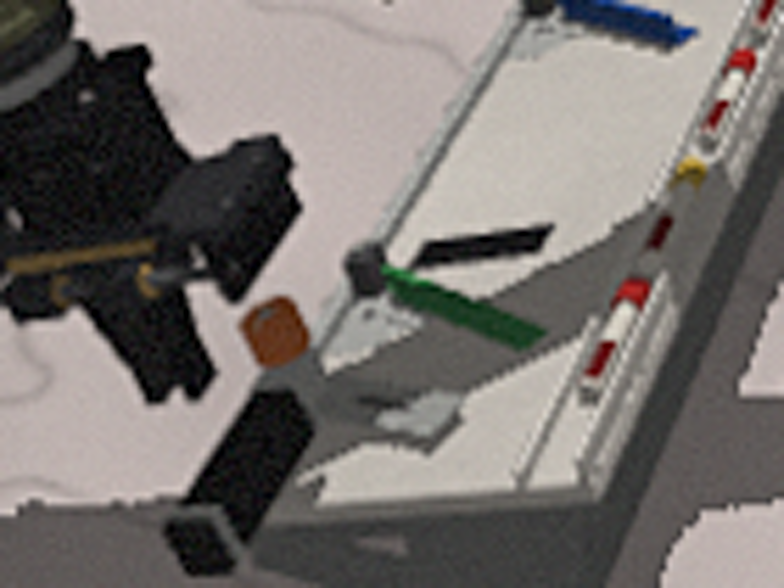

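View pics/w25.png

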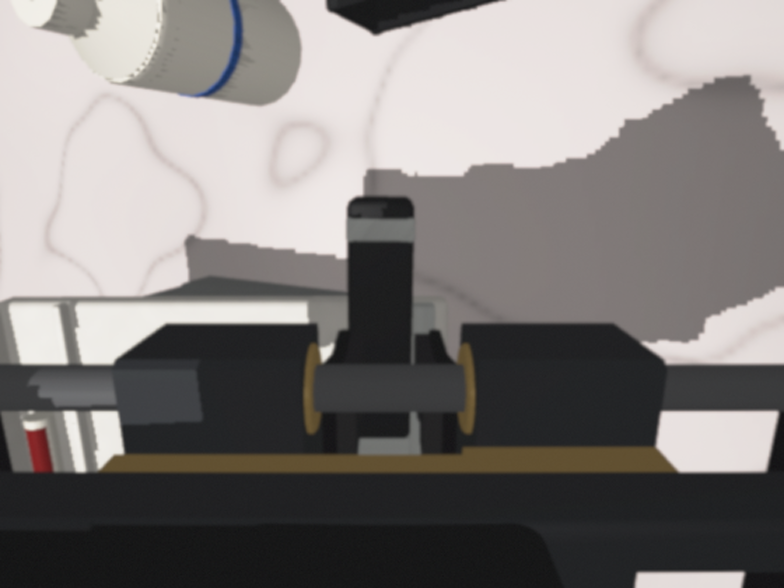

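```bash
python3 - <<'E'
from tgt import *
for f,v in(("w25.npy",(381,197)),("w10.npy",(385,22)),("w8.npy",(387,22))):
    c,o=np.load(f,allow_pickle=True); T=T_cw(c,o)
    q=hit(c,T,v[0]/1.4-.5,v[1]/1.4-.5,G+n*.032,n)-G; print(f,-q@Yd*1e3,q@up*1e3)
E
```

```text
w25.npy 210.40863303781842 2.930624703611712
w10.npy 129.28914918319865 -0.23936671549272764
w8.npy 128.20786339045557 -0.16310818969244262
```

move_arm([
  [6, -0.2, 0, 0, 0, 0, 0],
  [6, 0, 0, 0, 0, 0, 0],
  [6, 0, 0, 1.5, 0, 0, 0],
  [6, 0, 0, 1.5, 0, 0, 0],
])

```text
time_s: 35.83
tool_pos: [0.5997, 0.2737, 0.1248]
tool_rot: [-155.2, -0.2, 89.1]
force: [0.6, -0.2, -0.5]
grip_width: 0.0474
```

```bash
python3 - <<'E'
from tgt import *
where(G,np.zeros(3))
E
```

```text
t 35.83 d 152.3 u 0.7 h 67.8 mm rot err [-0.18  0.06 -0.28] F(-y,up,n) -0.2 -0.8 -0.2 w 47.4 tau [-0.03 -0.61 -0.  ]
```

move_arm([
  [6, 0.2, 0.05, 1.2, 0, 0, 0],
  [6, 0, 0, 1.1, 0, 0, 0],
  [6, 0, 0, 0.4, 0, 0, 0],
  [2, 0, 0, 0, 0, 0, 0],
  [2, 0, 0, 0, 0, 0, 0],
])

```text
time_s: 36.25
tool_pos: [0.5894, 0.2751, 0.0993]
tool_rot: [-155.1, -0.1, 89.1]
force: [-0.9, 0.2, 0.7]
grip_width: 0.0526
```

move_arm([
  [2, 0, 0, 0, 0, 0, 0],
  [2, 0, 0, 0, 0, 0, 0],
  [2, 0, 0, 0, 0, 0, 0],
  [2, 0, 0, 0, 0, 0, 0],
  [2, 0, 0, 0, 0, 0, 0],
])

```text
time_s: 36.67
tool_pos: [0.5896, 0.2752, 0.0993]
tool_rot: [-155.1, -0.1, 89.1]
force: [0.5, 0.1, 1.5]
grip_width: 0.0277
```

```bash
python3 - <<'E'
from tgt import *
where(G,np.zeros(3))
E
```

```text
t 36.67 d 153.6 u -0.8 h 40.5 mm rot err [-0.11  0.03 -0.2 ] F(-y,up,n) 0.2 0.2 1.5 w 27.7 tau [-0.05 -0.52 -0.13]
```

move_arm([
  [2, -0.4, 0.15, 0.05, 0, 0, 0],
  [2, -1, 0.1, 0.05, 0, 0, 0],
  [2, -1.2, 0, 0, 0, 0, 0],
  [2, -1.2, 0, 0, 0, 0, 0],
  [2, -1.2, 0, 0, 0, 0, 0],
])

```text
time_s: 37.08
tool_pos: [0.5888, 0.2305, 0.0993]
tool_rot: [-155.0, -0.6, 89.2]
force: [-1.7, 9.2, 6.8]
grip_width: 0.0274
```

move_arm([
  [2, -1, 0, 0, 0, 0, 0],
  [2, -0.8, 0, 0, 0, 0, 0],
  [2, -0.7, 0, 0, 0, 0, 0],
  [2, -0.4, 0, 0, 0, 0, 0],
])

```text
time_s: 37.42
tool_pos: [0.5884, 0.2005, 0.0993]
tool_rot: [-155.0, -0.6, 89.2]
force: [-2.4, 8.5, 6.4]
grip_width: 0.0274
```

```bash
python3 - <<'E'
from tgt import *
where(G,np.zeros(3))
E
```

```text
t 37.42 d 78.9 u -1.0 h 40.5 mm rot err [ 0.04  0.39 -0.5 ] F(-y,up,n) 8.5 5.0 4.7 w 27.4 tau [ 1.49  0.63 -0.93]
```

move_arm([
  [2, -0.4, 0, 0, 0, 0, 0],
  [2, -0.4, 0, 0, 0, 0, 0],
  [2, -0.2, 0, 0, 0, 0, 0],
  [2, 0, 0, 0, 0, 0, 0],
])

```text
time_s: 37.75
tool_pos: [0.5883, 0.1967, 0.0999]
tool_rot: [-155.1, -1.1, 89.3]
force: [-0.6, 17.9, 5.6]
grip_width: 0.0276
```

```bash
python3 - <<'E'
from tgt import *
where(G,np.zeros(3))
E
```

```text
t 37.75 d 75.1 u -0.8 h 41.1 mm rot err [-0.11  0.87 -0.79] F(-y,up,n) 17.9 3.2 4.7 w 27.6 tau [ 3.26  0.14 -1.92]
```

move_arm([
  [2, 0.25, -0.05, 0, 0, 0, 0],
  [2, 0.2, -0.05, 0, 0, 0, 0],
  [5, 0, 0, 0, 0, 0, 0],
  [5, 0, 0, 0, 0, 0, 0],
  [5.5, 0, 0, 0, 0, 0, 0],
])

```text
time_s: 38.17
tool_pos: [0.5891, 0.1895, 0.0968]
tool_rot: [-155.1, -0.0, 89.1]
force: [-0.4, -0.9, -0.1]
grip_width: 0.0404
```

move_arm([
  [5.5, 0, 0, -1, 0, 0, 0],
  [6, 0, 0, -2, 0, 0, 0],
  [7, -1.5, 0, -3.5, 0, 0, 0],
  [7, -3.3, 0, -3, 0, 0, 0],
  [7, -1.8, 0, -0.5, 0, 0, 0],
])

```text
time_s: 38.58
tool_pos: [0.6328, 0.1231, 0.191]
tool_rot: [-155.5, -0.1, 88.9]
force: [1.4, -1.5, 0.8]
grip_width: 0.0674
```

move_arm([
  [6, 0, 0, 0, 0, 0, 0],
  [6, 0, 0, 0, 0, 0, 0],
  [6, 0, 0, 0, 0, 0, 0],
])

```text
time_s: 38.83
tool_pos: [0.6287, 0.126, 0.1854]
tool_rot: [-155.0, -0.1, 89.1]
force: [0.2, 1.0, -0.4]
grip_width: 0.0613
```

```bash
python3 - <<'E'
from tgt import *
where(G,np.zeros(3)); o=env.get_obs()
c=viewer.read_camera("wrist"); np.save("w30.npy",[c,o],allow_pickle=True)
save(c,"w30.png",k=1.4)
E
```

```text
t 38.83 d 5.1 u -2.5 h 136.2 mm rot err [ 0.    0.03 -0.21] F(-y,up,n) 1.0 -0.3 -0.3 w 61.3 tau [-0.01 -0.56 -0.  ]
```

View pics/w30.png

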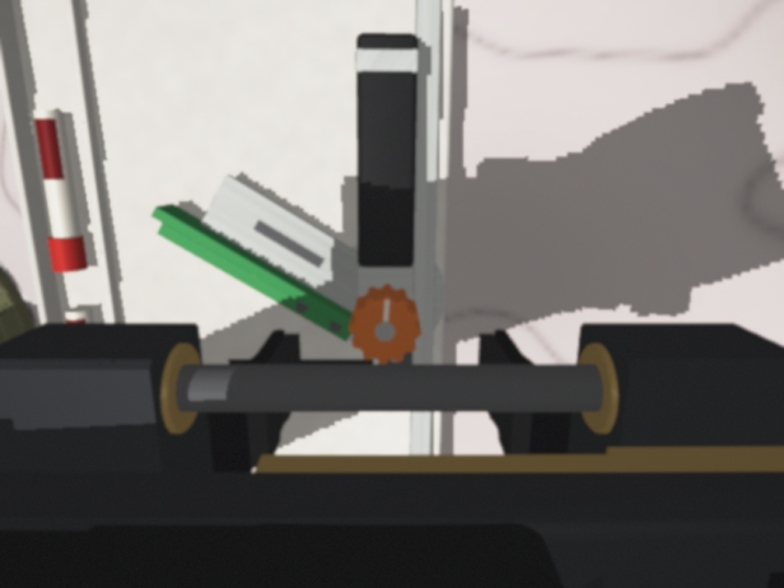

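move_arm([
  [6, -0.55, -0.2, 0.5, 0, 0, -0.12],
  [6, 0, 0, 1, 0, 0, -0.12],
  [6, 0, 0, 1, 0, 0, -0.12],
  [6, 0, 0, 1, 0, 0, -0.12],
  [6, 0, 0, 1, 0, 0, -0.12],
])

```text
time_s: 39.3
tool_pos: [0.6071, 0.1223, 0.145]
tool_rot: [-159.1, -14.0, 121.4]
force: [-0.0, 0.5, 0.4]
grip_width: 0.0601
```

move_arm([
  [6, 0, 0, 1.2, 0, 0, 0],
  [6, 0, 0, 1.2, 0, 0, 0],
  [6, 0, 0, 0.5, 0, 0, 0],
  [6, 0, 0, 0, 0, 0, 0],
  [6, 0, 0, 0, 0, 0, 0],
])

```text
time_s: 39.72
tool_pos: [0.5958, 0.1217, 0.1197]
tool_rot: [-159.0, -13.9, 121.0]
force: [0.7, 0.2, -0.4]
grip_width: 0.0601
```

```bash
python3 - <<'E'
from tgt import *
where(G,off=np.zeros(3))
E
```

```text
t 39.72 d 0.3 u -0.5 h 62.7 mm rot err [-3.000e-02 -2.000e-02 -3.466e+01] F(-y,up,n) 0.2 -0.8 -0.0 w 60.1 tau [ 0.01 -0.62 -0.04]
```

move_arm([
  [2, 0, 0, 0, 0, 0, 0],
  [2, 0, 0, 0, 0, 0, 0],
  [2, 0, 0, 0, 0, 0, 0],
  [2, 0, 0, 0, 0, 0, 0],
  [2, 0, 0, 0, 0, 0, 0],
])

```text
time_s: 40.13
tool_pos: [0.5963, 0.1212, 0.12]
tool_rot: [-159.1, -13.8, 120.9]
force: [-0.0, -0.2, -0.2]
grip_width: 0.0343
```

move_arm([
  [2, 0, 0, 0, 0, 0, 0],
  [2, 0, 0, 0, 0, 0, 0.05],
  [2, 0, 0, 0, 0, 0, 0.1],
  [2, 0, 0, 0, 0, 0, 0.1],
  [2, 0, 0, 0, 0, 0, 0.1],
])

```text
time_s: 40.55
tool_pos: [0.5957, 0.1208, 0.1196]
tool_rot: [-155.7, -6.0, 101.9]
force: [-2.1, -0.7, -1.4]
grip_width: 0.029
```

move_arm([
  [2, 0, 0, 0, 0, 0, 0.1],
  [2, 0, 0, 0, 0, 0, 0.1],
  [2, 0, 0, 0, 0, 0, 0.1],
  [2, 0, 0, 0, 0, 0, 0.1],
  [2, 0, 0, 0, 0, 0, 0.1],
])

```text
time_s: 40.97
tool_pos: [0.5952, 0.1209, 0.1192]
tool_rot: [-155.6, 6.1, 75.9]
force: [-1.8, -0.5, -1.4]
grip_width: 0.0292
```

move_arm([
  [2, 0, 0, 0, 0, 0, 0.1],
  [2, 0, 0, 0, 0, 0, 0.1],
  [2, 0, 0, 0, 0, 0, 0.1],
  [2, 0, 0, 0, 0, 0, 0.1],
  [2, 0, 0, 0, 0, 0, 0],
])

```text
time_s: 41.38
tool_pos: [0.5953, 0.1209, 0.1191]
tool_rot: [-159.6, 14.9, 54.5]
force: [-1.6, -1.1, -2.7]
grip_width: 0.0286
```

```bash
python3 - <<'E'
from tgt import *
where(G,off=np.zeros(3));o=env.get_obs(); print(o["wrist_torque"]@n)
E
```

```text
t 41.38 d -0.5 u -0.3 h 62.0 mm rot err [ 1.000e-02 -8.000e-02  3.714e+01] F(-y,up,n) -1.1 0.3 -3.1 w 28.6 tau [-0.22 -0.53  0.18]
0.07745001847140841
```

move_arm([
  [2, 0, 0, 0, 0, 0, 0.05],
  [2, 0, 0, 0, 0, 0, 0],
])

```text
time_s: 41.55
tool_pos: [0.5949, 0.1211, 0.1194]
tool_rot: [-160.2, 15.8, 52.0]
force: [-3.5, -1.3, -2.4]
grip_width: 0.0293
```

```bash
python3 - <<'E'
from tgt import *
where(G,off=np.zeros(3));o=env.get_obs(); print(o["wrist_torque"]@n)
E
```

```text
t 41.55 d -0.4 u 0.2 h 62.1 mm rot err [ 0.07 -0.09 39.71] F(-y,up,n) -1.3 2.1 -3.7 w 29.3 tau [-0.07  0.08  0.74]
0.6371400120017888
```

move_arm([
  [6, 0, 0, 0, 0, 0, 0],
  [6, 0, 0, 0, 0, 0, 0],
  [6, 0, 0, 0, 0, 0, 0],
  [6, 0, 0, -2, 0, 0, 0],
  [6, 0, 0, -3, 0, 0, -0.1],
])

```text
time_s: 41.97
tool_pos: [0.6159, 0.1202, 0.1636]
tool_rot: [-158.8, 13.8, 57.4]
force: [0.4, 0.4, -0.3]
grip_width: 0.054
```

move_arm([
  [6, 0, 0, -2.8, 0, 0, -0.12],
  [6, 0, 0, 0, 0, 0, -0.12],
  [6, 0, 0, 0, 0, 0, -0.12],
  [6, 0, 0, 0, 0, 0, -0.12],
  [6, 0, 0, 0, 0, 0, -0.114],
])

```text
time_s: 42.38
tool_pos: [0.6298, 0.1204, 0.1911]
tool_rot: [-155.2, -0.2, 89.1]
force: [0.3, -0.1, -0.2]
grip_width: 0.0595
```

```bash
python3 - <<'E'
from tgt import *
where(G,off=np.zeros(3)); o=env.get_obs()
c=viewer.read_camera("wrist"); np.save("w31.npy",[c,o],allow_pickle=True)
save(c,"w31.png",k=1.4)
E
```

```text
t 42.38 d -0.4 u -1.1 h 141.8 mm rot err [-0.19  0.07 -0.22] F(-y,up,n) -0.1 -0.3 -0.1 w 59.5 tau [-0.03 -0.59  0.08]
```

View pics/w31.png

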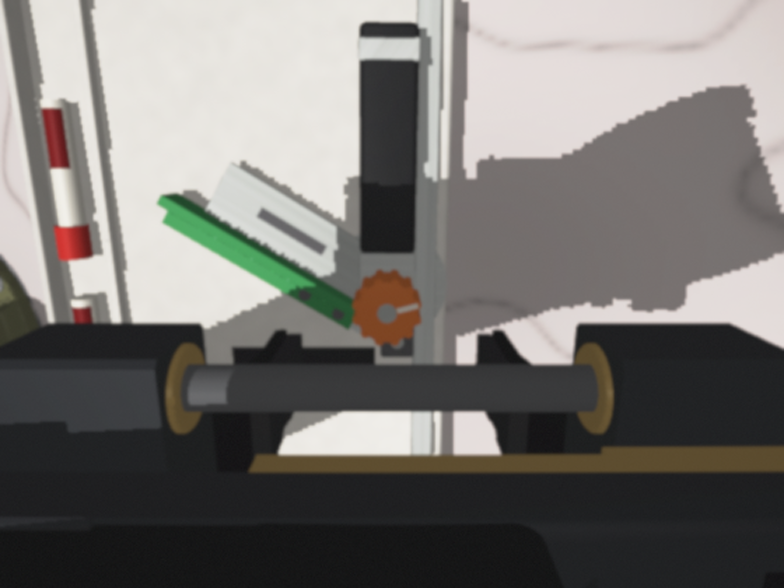

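move_arm([
  [6, 2.5, -0.05, 0, 0, 0, 0.003],
  [6, 2.5, 0, 1, 0, 0, 0],
  [6, 2.3, 0, 2, 0, 0, 0],
  [6, 0, 0, 2.5, 0, 0, 0],
  [6, 0, 0, 2.5, 0, 0, 0],
])

```text
time_s: 42.85
tool_pos: [0.5962, 0.1969, 0.118]
tool_rot: [-155.2, 0.0, 88.7]
force: [1.5, -1.3, -0.5]
grip_width: 0.0602
```

move_arm([
  [6, 0, 0, 1.5, 0, 0, 0],
  [6, 0, 0, 0.6, 0, 0, 0],
  [2, 0, 0, 0, 0, 0, 0],
  [2, 0, 0, 0, 0, 0, 0],
  [2, 0, 0, 0, 0, 0, 0],
])

```text
time_s: 43.27
tool_pos: [0.589, 0.1944, 0.1004]
tool_rot: [-155.2, 0.1, 88.5]
force: [-0.5, -0.2, -0.1]
grip_width: 0.0468
```

move_arm([
  [2, 0, 0, 0, 0, 0, 0],
  [2, 0, 0, 0, 0, 0, 0],
  [2, 0, 0, 0, 0, 0, 0],
  [2, 0, 0, 0, 0, 0, 0],
])

```text
time_s: 43.6
tool_pos: [0.5881, 0.1944, 0.0997]
tool_rot: [-155.1, 0.1, 88.6]
force: [0.8, -0.6, 3.4]
grip_width: 0.0276
```

```bash
python3 - <<'E'
from tgt import *
where(G,off=np.zeros(3))
E
```

```text
t 43.60 d 72.8 u -0.7 h 40.8 mm rot err [-0.12  0.03  0.3 ] F(-y,up,n) -0.6 0.7 3.4 w 27.6 tau [-0.02 -0.36  0.08]
```

move_arm([
  [2, 0.5, 0, 0, 0, 0, 0],
  [2, 0.7, -0.1, 0, 0, 0, 0],
  [2, 0.3, 0, -0.8, 0, 0, 0],
  [2, 0, 0, -2, 0, 0, 0],
  [2, 0, 0, -2.5, 0, 0, 0],
])

```text
time_s: 44.02
tool_pos: [0.6084, 0.2093, 0.146]
tool_rot: [-154.9, 0.2, 88.7]
force: [1.3, -1.1, -2.7]
grip_width: 0.0274
```

move_arm([
  [2, -1.5, 0, 0, 0, 0, -0.004],
  [2, -2.8, -0.02, 0, 0, 0, 0],
  [2, -3.5, -0.02, 0, 0, 0, 0],
  [2, -3.5, -0.02, 0, 0, 0, 0],
  [2, -3.5, -0.02, 0, 0, 0, 0],
])

```text
time_s: 44.43
tool_pos: [0.6053, 0.0593, 0.147]
tool_rot: [-155.1, 0.0, 88.9]
force: [0.7, -0.1, -3.2]
grip_width: 0.0279
```

move_arm([
  [2, -3.5, -0.02, 0, 0, 0, 0],
  [2, -3.5, 0, 0, 0, 0, 0],
  [2, -3, 0, 0, 0, 0, 0],
  [2, -1.7, 0, 0, 0, 0, 0],
  [2, 0, 0, 0.3, 0, 0, 0],
])

```text
time_s: 44.85
tool_pos: [0.6021, -0.0626, 0.1447]
tool_rot: [-155.1, 0.3, 88.4]
force: [0.7, -0.9, -3.7]
grip_width: 0.0275
```

```bash
python3 - <<'E'
from tgt import *
where(B,OB)
E
```

```text
t 44.85 d 37.6 u 2.8 h 48.6 mm rot err [-0.11 -0.02  0.59] F(-y,up,n) -0.9 -2.2 -3.1 w 27.5 tau [ 0.01 -0.96  0.03]
```

move_arm([
  [2, -0.5, 0, 1.0, 0, 0, -0.004],
  [2, -0.5, 0, 1.2, 0, 0, 0],
  [2, 0, 0, 1.2, 0, 0, 0],
  [2, 0, 0, 0.6, 0, 0, 0],
  [2, 0, 0, 0.1, 0, 0, 0],
])

```text
time_s: 45.27
tool_pos: [0.5825, -0.0645, 0.106]
tool_rot: [-154.9, -0.1, 89.2]
force: [-0.1, 0.8, -3.0]
grip_width: 0.0274
```

```bash
python3 - <<'E'
from tgt import *
where(B,OB)
E
```

```text
t 45.27 d 35.3 u 3.2 h 5.2 mm rot err [ 0.15  0.   -0.29] F(-y,up,n) 0.8 -1.2 -2.8 w 27.4 tau [ 0.12 -0.9  -0.04]
```

move_arm([
  [2, 0, 0, 0.3, 0, 0, 0.002],
  [2, 0, 0, 0.25, 0, 0, 0],
  [2, 0, 0.1, 0.1, 0, 0, 0],
  [2, 0, 0.2, 0, 0, 0, 0],
  [2, 0, 0.1, 0, 0, 0, 0],
])

```text
time_s: 45.68
tool_pos: [0.5848, -0.0655, 0.1011]
tool_rot: [-155.0, -0.0, 88.9]
force: [-5.1, -0.7, 0.4]
grip_width: 0.0275
```

```bash
python3 - <<'E'
from tgt import *
where(B,OB)
E
```

```text
t 45.68 d 34.4 u -0.7 h 1.7 mm rot err [ 0.04  0.01 -0.06] F(-y,up,n) -0.8 4.8 -1.8 w 27.5 tau [ 0.12  0.46 -0.06]
```

move_arm([
  [2, 0, -0.05, 0.15, 0, 0, 0],
  [2, 0, 0, 0.12, 0, 0, 0],
  [2, -0.5, 0, 0, 0, 0, 0],
  [2, -0.9, 0, 0, 0, 0, 0],
  [2, -0.9, 0, 0, 0, 0, 0],
])

```text
time_s: 46.1
tool_pos: [0.5836, -0.086, 0.0997]
tool_rot: [-155.1, -0.2, 89.0]
force: [-2.5, 5.1, 4.5]
grip_width: 0.0274
```

```bash
python3 - <<'E'
from tgt import *
where(B,OB)
E
```

```text
t 46.10 d 14.0 u -0.9 h -0.1 mm rot err [-0.12  0.15 -0.23] F(-y,up,n) 5.0 4.2 3.0 w 27.4 tau [ 0.82  0.22 -0.56]
```

move_arm([
  [2, -0.7, 0, 0, 0, 0, 0],
  [2, -0.6, 0, 0, 0, 0, 0],
  [2, -0.4, 0, 0, 0, 0, 0],
  [2, -0.3, 0, 0, 0, 0, 0],
])

```text
time_s: 46.43
tool_pos: [0.5834, -0.1016, 0.0998]
tool_rot: [-155.1, -0.7, 89.0]
force: [-1.3, 17.7, 5.2]
grip_width: 0.0277
```

```bash
python3 - <<'E'
from tgt import *
where(B,OB)
E
```

```text
t 46.43 d -1.4 u -1.2 h -0.5 mm rot err [-0.12  0.58 -0.42] F(-y,up,n) 17.7 3.7 4.0 w 27.7 tau [ 3.17  0.29 -1.86]
```

At the stop (17.7 N, d = −1.4 as before). Ease off, release, rise and check.

move_arm([
  [2, 0.25, -0.1, -0.05, 0, 0, 0],
  [2, 0.2, -0.05, -0.05, 0, 0, 0],
  [5, 0, 0, 0, 0, 0, 0],
  [5, 0, 0, 0, 0, 0, 0],
  [5.5, 0, 0, 0, 0, 0, 0],
])

```text
time_s: 46.85
tool_pos: [0.5821, -0.1056, 0.0998]
tool_rot: [-155.1, 0.1, 88.9]
force: [0.3, -0.3, -0.5]
grip_width: 0.0404
```

move_arm([
  [5.5, 0, 0, -1, 0, 0, 0],
  [6, 0, 0, -2, 0, 0, 0],
  [7, -1.5, 0, -3.5, 0, 0, 0],
  [7, -3.3, 0, -3, 0, 0, 0],
  [7, -2, 0, -0.5, 0, 0, 0],
])

```text
time_s: 47.27
tool_pos: [0.6251, -0.1733, 0.1942]
tool_rot: [-155.5, 0.1, 88.9]
force: [0.2, -1.5, 0.5]
grip_width: 0.0675
```

move_arm([
  [7, 0, 0, 0, 0, 0, 0],
  [7, 0, 0, 0, 0, 0, 0],
  [7, 0, 0, 0, 0, 0, 0],
])

```text
time_s: 47.52
tool_pos: [0.6219, -0.1703, 0.1884]
tool_rot: [-155.0, -0.1, 88.9]
force: [-0.4, 0.2, -0.3]
grip_width: 0.0703
```

```bash
python3 - <<'E'
from meas import *
where(B,np.zeros(3)); o=env.get_obs()
c=viewer.read_camera("wrist"); np.save("w40.npy",[c,o],allow_pickle=True)
save(c,"w40.png",k=1.4)
k=1/.95; S=lambda p,off=0:[((x-off)*k,y*k) for x,y in p]
def one(f,M,dh,w):
    print(f); I=rect(f,M,.012+dh)
    if w==0: edge(I,S([(246,250),(165,204)]),"slotU");edge(I,S([(240,262),(163,213)]),"slotL");edge(I,S([(270,360),(45,222)]),"flange")
    else: edge(I,S([(648,249),(571,201)],w),"slotU");edge(I,S([(640,262),(567,210)],w),"slotL");edge(I,S([(670,360),(448,213)],w),"flange")
    edge(I,S([(292+(2 if w else 0),240),(292+(2 if w else 0),40)]),"stockL");edge(I,S([(361,240),(362,40)]),"stockR")
one("w31.npy",G,-.0012,0); one("w40.npy",B,0,399)
E
```

```text
t 47.52 d 3.3 u 0.3 h 138.2 mm rot err [-0.04  0.06 -0.07] F(-y,up,n) 0.2 0.2 -0.4 w 70.3 tau [ 0.   -0.55 -0.01]
w31.npy
slotU 58.39 (res 0.27)
slotL 58.29 (res 0.25)
flange 58.69 (res 0.23)
stockL -0.16 (res 0.23)
stockR -0.37 (res 0.25)
w40.npy
slotU 57.91 (res 0.30)
slotL 57.88 (res 0.25)
flange 57.68 (res 0.27)
stockL -0.00 (res 0.00)
stockR -0.03 (res 0.00)
```

View pics/w40.png

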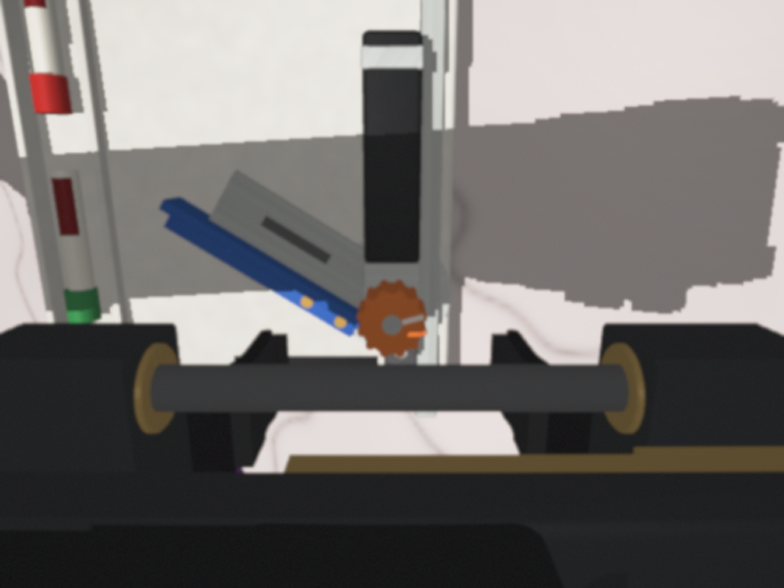

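move_arm([
  [7, 0, 0, -2, 0, 0, 0],
  [7, 0, 0, -3.5, 0, 0, 0],
  [7, 0, 0, -3.5, 0, 0, 0],
  [7, 0, 0, -2, 0, 0, 0],
  [7, 0, 0, 0, 0, 0, 0],
])

```text
time_s: 47.98
tool_pos: [0.671, -0.17, 0.2918]
tool_rot: [-155.5, 0.0, 89.0]
force: [-0.1, -0.5, 1.4]
grip_width: 0.0701
```

```bash
python3 - <<'E'
from h import *
a=cv2.imread("pics/side0.png"); c=viewer.read_camera("side"); b=c["img"][:,:,::-1]
cv2.imwrite("pics/s41.png",cv2.resize(b[130:370,140:420],None,fx=2.4,fy=2.4,interpolation=cv2.INTER_CUBIC))
d=np.abs(a.astype(int)-b).max(2)
for nm,(x0,y0,x1,y1) in dict(rack=(165,300,240,355),bottle=(248,295,282,355),box=(248,150,290,188)).items(): print(nm,np.percentile(d[y0:y1,x0:x1],[50,95,99]))
c=viewer.read_camera("top"); b=c["img"][:,:,::-1]; cv2.imwrite("pics/t41.png",cv2.resize(b[90:310,90:480],None,fx=2,fy=2))
a=cv2.imread("pics/top0.png"); d=np.abs(a.astype(int)-b).max(2)
for nm,(x0,y0,x1,y1) in dict(rack=(105,150,140,210),bottle=(115,215,150,245),box=(355,118,408,168)).items(): print(nm,np.percentile(d[y0:y1,x0:x1],[50,95,99]))
E
```

```text
rack [10. 17. 22.]
bottle [10. 15. 17.]
box [10.  16.  86.4]
rack [11. 19. 19.]
bottle [17. 19. 20.]
box [18. 77. 93.]
```

View pics/s41.png

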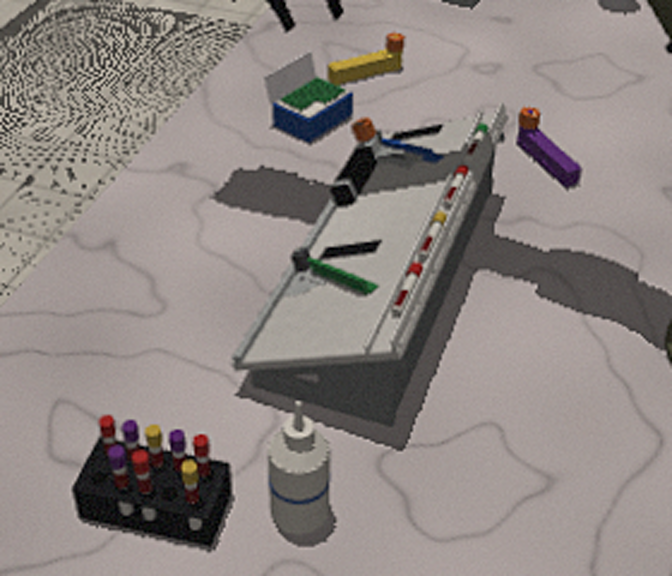

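```bash
python3 - <<'E'
from cell import job
print(job.sign_off())
E
```

```text
the job is handed in; nothing more can be done
None
```

The job is handed in. The bevel lies locked against the blue fence, with its blade flush, but the blue fence measures about 1° lower than the green one.

**First transfer:** I set the blade against the green fence, tightened the knob to its end stop and slid the bevel home at the blue fence. The wrist camera then showed the blue fence about 2° low (56.7° against 58.7°). The locked blade seems to have given a little while turning the stiff fence.

**Redo:** I loosened the knob and carried the bevel back. I swung the blade wider with the closed fingers, then slid it home at green again, tightened the knob to its end stop and carried it back to blue.

**Last checks, at about 48 s:**

| Check | Result |
|---|---|
| Green fence | 58.7°, unchanged |
| Blue fence | 57.7°, about 1° low |
| Bevel blade | about 57.9°, flush with the blue fence to about 0.2° |
| Knob | turned up to its end stop; still at the tight angle in the last picture |
| Bevel position | stopped against the steel stop at about 18 N, then released; the stock lies along the ledge |
| Tube rack and wash bottle | unchanged in both the side and top pictures |
| Tip box | looks unmoved in the side picture; the top-view comparison there showed differences, probably the arm, which I did not look into |

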